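# Rinsed spray-gun cup onto the drying peg, then start the guarded blower

## Robot

A 6-joint arm with a two-finger parallel gripper is mounted at the origin on the work surface. World frame = base frame: x ahead of the robot, y to its left, z up, the work surface at z = 0. Lengths are in mm, angles in degrees, forces in N, time in s.
With the tool pointing down it reaches from about 350 to 850 mm from the base axis. Payload 8.1 kg.
Tool frame: the origin (TCP) lies between the finger pads; the fingertips stand 14 mm ahead of it and the grasp point (between the pads) lies 5 mm behind it; z points along the fingers, x is the direction in which the jaws open and shut, and the axes are right-handed (so a half turn about z gives the same grasp; the last joint's range is limited). The gripper opens to 85 mm and grips with 20 to 120 N. Pads are 22 mm wide; open, the fingers measure 114 mm over their backs; the gripper's body (76 mm by 85 mm) begins 54 mm behind the grasp point. The pads swing forward as they close: fully open they stand 13 mm farther back than shut.
Start: joints at [67.013, 7.471, 85.268, -0, 87.261, -4.893], TCP at [186.325, 570.341, 245.292] pointing down, gripper open.
Joint ranges: [-169.43, 169.43], [-51.17, 129.36], [1.28, 143.12], [-76.62, 256.62], [0, 156.53], [-152.29, 152.29]. Speed limits (degrees/s): [136.94, 136.94, 159.86, 180, 180, 180].

## Interface

Orientations are given as [roll, pitch, yaw] about the fixed x, y, z axes, in that order (R = Rz(yaw) Ry(pitch) Rx(roll)).
In Python, from bench import r, vision, job gives the robot as it stands.
- The arm moves only by the tool send_rows, never from a script. Its arguments are lists of equal length, an entry for each row: "dp": the shift along the world's x, y, z in mm, a list of three; "rot": the turn, a rotation vector about the world's x, y, z in rad, a list of three. In form: {"dp": [[tx, ty, tz], ...], "rot": [[wx, wy, wz], ...]}. A call has 1 to 5 rows; each row is the pose to reach, as a shift and turn from the pose commanded when the call began; what a row does not reach only later rows make up. A row lasts 1/8 s, in which the tool goes at most 62.5 mm and 10.7 degrees, less where a joint would pass 70% of its speed; a pose out of reach is approached as far as the arm can. A call with a gripper value outside its range is refused whole. "jaw" is the finger opening in mm, from 0 to 85.4, set as the call begins (left out, the last holds). The fingers move at their own pace and stop on an object; "force" is the grip in N (left out, the last holds). Time passes only in rows, so rows that repeat a pose let the fingers close. It gives the time, the measured TCP pose, the force and the opening at its end, in the units of the state.
- r.sense(): the state, without advancing time (a new reading comes with each control period).
- vision.snapshot(name): name is "scene" or "top" or "wrist"; returns a dict with "pixels" (420x560x3 uint8, red, green, blue), "depth" (420x560 float32, mm along the optical axis (not along the pixel's ray), 0 where there is no reading), "intrinsics" (3x3 intrinsics, pixels), "k1" (the pictures are not rectified: a ray, as slopes to the right and down, at radius r is drawn at 1 + k1 r^2 times it, then the intrinsics apply), "world_from_camera" (4x4, takes a point from camera to world coordinates); the wrist camera has in their place "T_tool_cam" (4x4, takes a point from camera to tool coordinates, whose origin is the TCP and whose axes are the tool frame's). Camera axes: x right, y down, z forward; pixel columns grow to the right and rows downward; lengths in mm; the calibration is good to about 2 mm. A picture is of the moment at which its call begins: read the wrist's pose just before it.
- job.hand_in(): hands the job in, once; it reports no verdict.
The state is a dict: "time": time; "joint_pos": joint angles; "qd": joint speeds; "joint_efforts": joint torques, N m; "tool_pos": TCP position; "tcp_rot": TCP orientation; "ft_force": force on the tool from outside, world axes, zero at the start; "wrist_torque": the same for the moment, N m; "finger_gap": finger opening in mm.
Only numpy, scipy, OpenCV 4.12 (cv2) and the standard library are available. Lean on these libraries where they do the work, as an engineer would, in place of code of your own. Each camera call takes 0.05 s, during which the arm holds its last target.

## Task

Take the blue spray-gun cup out of its sloping draining cradle, turn it mouth-down and lower it gently (do not drop it) over the free peg of the green dryer, until its rim sits flat on the rubber seat. Once the cup is seated and let go, flip up the yellow guard on the grey control box until it stays open by itself, then press the green start button beneath fully down and let it go; leave the guard open. Do not disturb the orange cup on the other peg, nor the tin, the tape roll and the jar.

Things in the scene. Friction and masses are not known exactly. Their poses are not given: they have to be found in the camera images.
- cup_center (a point): centre (half-way up, on the axis) of the loose blue cup: plain cylinder, 58 mm outside diameter, 120 mm long, wall 3 mm, one end closed (4 mm thick) and one open, about 160 g. Own z axis runs along the cup's axis from the closed end to the mouth: the closed end lies 60 mm along -z, the mouth 60 mm along +z. At the start it lies in the cradle with the mouth end pointing 25 degrees below level, the closed end being the higher; in its final place z points straight down
- cup_mouth (a point): centre of the blue cup's open rim; axes as cup_center
- cradle: fixed draining cradle, base plate 170 x 75 x 10 mm with a grey V trough that slopes down towards its own +x; origin under the centre of the plate, z up. The mouth of the cup rests against a red stop at the low end: centre of the mouth 55 mm along +x and 60 mm above the table, centre of the closed end about 54 mm along -x and 111 mm high. The trough is under 45 mm wide (narrower than the cup) so that fingers pass on both sides of it. The cup lifts straight up
- free_peg_seat (a point): centre of the top face of the black rubber seat (disc of 76 mm diameter) of the empty peg on the green dryer, 56 mm above the table; z up. A white centring collar 40 mm in diameter rises 6 mm above the seat and tapers to 24 mm diameter 18 mm above it; the steel post, 22 mm in diameter, ends in a tapered tip 86 mm above the seat. The pegs stand 130 mm apart
- dryer: fixed green blower box, 150 mm (x) by 240 mm (y) by 50 mm high, origin under its centre, z up; it carries the two pegs at 65 mm along its own +y and -y
- spare_center (a point): centre of the loose orange cup (same shape as the blue one) that stands mouth-down on the other peg, its top 176 mm above the table; leave it alone
- control: fixed grey control box, 140 mm (x) by 120 mm (y) by 50 mm high, origin under its centre, z up; its front faces its own -x
- guard (a joint): hinge of the yellow guard hood, rad: 0 shut, 1.85 fully open (stop). It opens upward and away to the control box's +x about the box's y axis; it falls shut when let go below about 1.2, and falls open to the stop and stays there from beyond about 1.35
- guard_hinge (a point): point on the guard's hinge line, in the middle of the hood's width; 64 mm above the table. The hood is 90 mm long (from the hinge towards the box's -x when shut), 80 mm wide, its top 88 mm above the table when shut; 100 g. Axes turn with the guard: y along the hinge line, -x from the hinge to the hood's free edge, z out of its top
- guard_grip (a point): grip point on the black upright fin of the guard: fin 10 mm thick (along the hinge line, y), 28 mm long (x), standing 42 mm above the hood's top. This point lies 26 mm above the hood's top and 16 mm below the fin's end; from guard_hinge it is 72 mm along -x and 50 mm along +z (guard's axes). Pinched across its thickness, the fin can pivot between the fingers
- start (a joint): travel of the green start button, m: 0 released, 0.006 fully down; springs back, needs about 5 N
- start_top (a point): centre of the top face of the green button (32 mm diameter), 72 mm above the table, pressed straight down; under the guard's hood; 45 mm from the hinge line
- tin_center (a point): centre of a loose upright steel tin, 80 mm diameter, 190 mm high, standing close behind the dryer; leave it alone
- tape_center (a point): centre of a loose grey tape roll lying flat, 104 mm diameter, 45 mm high; leave it alone
- jar_center (a point): centre of a loose amber jar, 70 mm diameter, 90 mm high; leave it alone
Things that resemble listed ones, but are neither listed nor needed, are in the scene too. Of the things like the part that bears cup_center, leave any that is pink; of the rest the smaller one is meant.

How it is judged:
By the outcome, as a careful person would: the job done as asked, in the order asked, and still so for the second after the job is handed in, with the robot touching nothing.
It also fails if it takes over 72 s, if anything falls off the work surface, if the arm or the gripper's body presses on something with over 40 N, if the wrist force passes 120 N, or if a joint passes its speed limit or range.

## Working session

There is one attempt and no reset: what is moved stays moved. The work goes in short steps, Python scripts to look and compute and a tool call to move; the robot and the scene stay as the last step left them, time stands still between calls to the robot, and variables do not carry over. Pictures are saved under pics/ and viewed, and the job is handed in when it is done.

Besides the shell and the picture viewer there is one more tool, called after ">>>" as name(argument=value, ...), one argument or row to a line, values as JSON. send_rows: Moves the arm, as the interface text tells. Its arguments: {"type":"object","properties":{"dp":{"type":"array"},"rot":{"type":"array"},"jaw":{"type":"number"},"force":{"type":"number"}},"required":["dp","rot"]}

```bash
ls; mkdir -p pics
cat > h.py <<'E'
import numpy as np, cv2
from bench import r, vision, job
def snap(n,fn=None):
    s=vision.snapshot(n)
    if fn: cv2.imwrite('pics/'+fn,cv2.cvtColor(np.asarray(s['pixels']),cv2.COLOR_RGB2BGR))
    return s
E
python3 - <<'E'
from h import *
for n in ['scene','top','wrist']:
    s=snap(n,n+'1.png'); np.savez(n+'1.npz',**s)
    print(n,s['intrinsics'],s['k1'],s.get('world_from_camera',s.get('T_tool_cam')))
print(r.sense())
E
```

```text
pics
scene [[538.72248545   0.         286.19859265]
 [  0.         538.72248545 209.15517169]
 [  0.           0.           1.        ]] -0.0950221591939139 [[ 5.32735378e-02  8.63941401e-01 -5.00766598e-01  1.20002834e+03]
 [ 9.98541846e-01 -5.04701201e-02  1.91558913e-02  3.08172321e+01]
 [-8.72418280e-03 -5.01056906e-01 -8.65370363e-01  1.29102452e+03]
 [ 0.00000000e+00  0.00000000e+00  0.00000000e+00  1.00000000e+00]]
top [[420.87897093   0.         274.05171623]
 [  0.         420.87897093 203.45108702]
 [  0.           0.           1.        ]] -0.04733184840173386 [[ 2.07952287e-02 -9.97910676e-01  6.11705952e-02  4.25146065e+02]
 [-9.99712275e-01 -2.14864034e-02 -1.06630634e-02  8.86527038e+01]
 [ 1.19551209e-02 -6.09312541e-02 -9.98070367e-01  1.21553415e+03]
 [ 0.00000000e+00  0.00000000e+00  0.00000000e+00  1.00000000e+00]]
wrist [[319.2443026    0.         279.18056257]
 [  0.         319.2443026  207.98315243]
 [  0.           0.           1.        ]] -0.04345997270957535 [[ 9.99999380e-01 -3.09567812e-04  1.06945474e-03 -8.40844496e-01]
 [-5.88067432e-05  9.44539758e-01  3.28397079e-01 -8.45626793e+01]
 [-1.11180369e-03 -3.28396938e-01  9.44539155e-01 -1.29176251e+02]
 [ 0.00000000e+00  0.00000000e+00  0.00000000e+00  1.00000000e+00]]
{'time': 0.15, 'joint_pos': array([ 6.70135716e+01,  7.50691292e+00,  8.53133795e+01, -2.06762924e-04,
        8.72614671e+01, -4.89275568e+00]), 'qd': array([ 0.0210199 , -0.17609989, -0.10718995,  0.0410019 ,  0.02714896,
        0.01353366]), 'joint_efforts': array([ 9.64699757e-04, -5.70055747e+01, -5.01162922e+01, -8.82504582e-05,
        9.49304580e-03,  2.23913304e-05]), 'tool_pos': array([186.16672866, 569.97665575, 244.48222702]), 'tcp_rot': array([-1.79993232e+02,  8.14792253e-02,  7.19063421e+01]), 'ft_force': array([ 0.03296113,  0.26799249, -0.67488423]), 'wrist_torque': array([0.08063699, 0.0621988 , 0.05589516]), 'finger_gap': 85.17549133661075}
```

View pics/scene1.png

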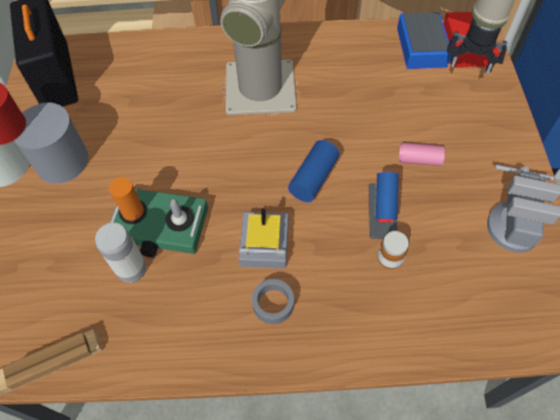

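View pics/top1.png

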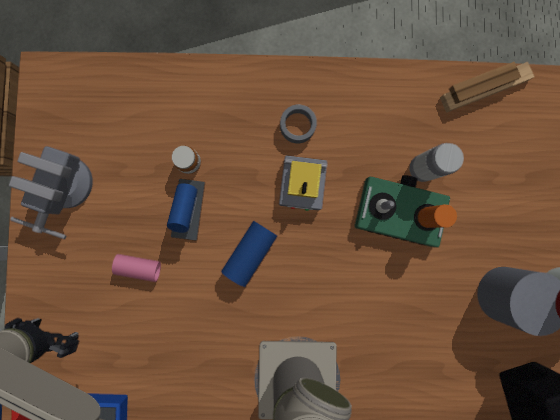

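View pics/wrist1.png

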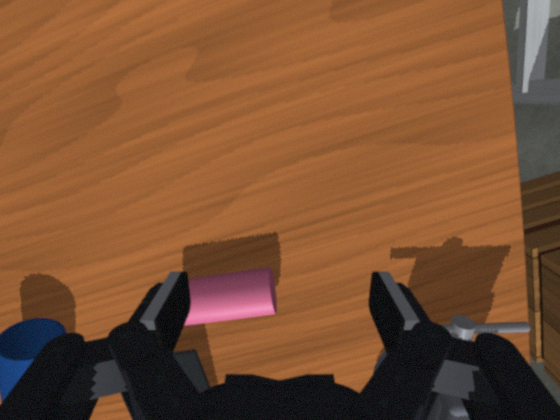

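The blue cup lies in the grey cradle near top-view (183,208), with a larger blue decoy at (249,254). The free peg is at (383,205), the guard at (304,182) and the jar at (185,158), close to the cradle.

```bash
cat >> h.py <<'E'
def cloud(s,T=None):
    K=np.asarray(s['intrinsics']);k1=float(s['k1']);d=np.asarray(s['depth']).astype(float)
    T=np.asarray(s['world_from_camera']) if T is None else T
    v,u=np.mgrid[0:d.shape[0],0:d.shape[1]]
    p=np.stack([u,v],-1).reshape(-1,1,2).astype(float)
    q=cv2.undistortPoints(p,K,np.array([k1,0,0,0.])).reshape(d.shape+(2,))
    P=np.stack([q[...,0]*d,q[...,1]*d,d],-1)@T[:3,:3].T+T[:3,3]
    return P,d>0
def load(n):
    s=dict(np.load(n)); return s
def proj(s,X,T=None):
    T=np.asarray(s['world_from_camera']) if T is None else T
    c=(np.atleast_2d(X)-T[:3,3])@T[:3,:3]
    x=c[:,:2]/c[:,2:]; x=x*(1+float(s['k1'])*(x**2).sum(1,keepdims=True))
    K=np.asarray(s['intrinsics']); return x*[K[0,0],K[1,1]]+K[:2,2]
E
python3 - <<'E'
from h import *
for n in ['top','scene']:
    s=load(n+'1.npz');P,ok=cloud(s)
    hsv=cv2.cvtColor(s['pixels'],cv2.COLOR_RGB2HSV)
    H,S,V=[hsv[...,i].astype(int) for i in range(3)]
    print(n,'table z',np.median(P[ok&(abs(P[...,0]-350)<300)&(abs(P[...,1])<400)][:,2]))
    masks=dict(blue=(H>100)&(H<125)&(S>150)&(V>40),yellow=(H>22)&(H<35)&(S>150)&(V>100),green=(H>60)&(H<90)&(S>90)&(V>30),orange=(H>5)&(H<16)&(S>210)&(V>120))
    for c,m in masks.items():
        k,lab,st,ce=cv2.connectedComponentsWithStats((m&ok).astype(np.uint8))
        for i in range(1,k):
            if st[i,4]<60: continue
            q=P[lab==i]; print(n,c,st[i],ce[i].round(),np.percentile(q,[2,50,98],axis=0).round(0).tolist())
    for nm,b in dict(cradle=(170,30,160,240) ).items(): pass
img=cv2.imread('pics/top1.png')
a=cv2.resize(img[140:250,150:240],None,fx=5,fy=5,interpolation=cv2.INTER_CUBIC)
b=cv2.resize(img[140:260,270:470],None,fx=4,fy=4,interpolation=cv2.INTER_CUBIC)
cv2.imwrite('pics/t_a.png',a);cv2.imwrite('pics/t_b.png',b)
E
```

```text
top table z 2.094253116327991
top blue [167 184  30  48 958] [182. 208.] [[418.0, 294.0, 79.0], [476.0, 318.0, 108.0], [539.0, 349.0, 133.0]]
top blue [ 222  222   54   64 1660] [248. 254.] [[284.0, 83.0, 56.0], [357.0, 143.0, 76.0], [433.0, 202.0, 83.0]]
top blue [ 90 394  37  26 513] [114. 404.] [[-105.0, 479.0, 11.0], [-53.0, 495.0, 47.0], [-49.0, 568.0, 73.0]]
top yellow [288 161  33  36 888] [304. 178.] [[519.0, -40.0, 83.0], [565.0, -3.0, 89.0], [605.0, 35.0, 94.0]]
top green [ 356  177   94   70 2990] [400. 212.] [[398.0, -394.0, 42.0], [478.0, -281.0, 50.0], [566.0, -164.0, 55.0]]
scene table z 3.751715898359521
scene blue [ 515    0   45  169 4640] [544.  76.] [[-508.0, 1143.0, -586.0], [-308.0, 1150.0, -309.0], [-74.0, 1254.0, -69.0]]
scene blue [398  14  53  54 967] [420.  52.] [[-225.0, 478.0, 14.0], [-55.0, 511.0, 51.0], [-45.0, 609.0, 76.0]]
scene blue [ 289  141   49   60 1552] [314. 171.] [[292.0, 78.0, 26.0], [380.0, 139.0, 75.0], [442.0, 202.0, 84.0]]
scene blue [376 173  22  46 879] [387. 195.] [[438.0, 293.0, 80.0], [489.0, 318.0, 107.0], [539.0, 345.0, 134.0]]
scene yellow [246 215  34  34 947] [263. 231.] [[521.0, -43.0, 84.0], [567.0, -5.0, 89.0], [607.0, 35.0, 95.0]]
scene green [ 115  190   92   63 2617] [165. 222.] [[412.0, -368.0, 23.0], [510.0, -272.0, 51.0], [576.0, -166.0, 57.0]]
```

View pics/t_a.png

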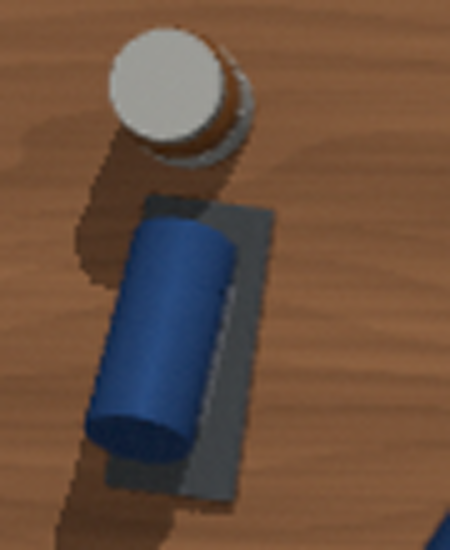

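View pics/t_b.png

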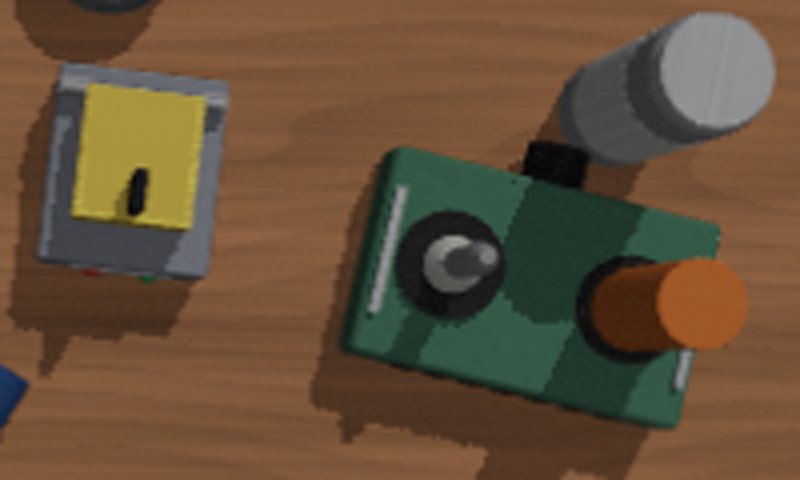

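```bash
cat > fit.py <<'E'
from h import *
from scipy.optimize import least_squares
def tablefix(P,ok):
    m=ok&(abs(P[...,2])<12)&(abs(P[...,0]-450)<280)&(abs(P[...,1])<450)
    q=P[m]; A=np.c_[q[:,:2],np.ones(len(q))]
    c=np.linalg.lstsq(A,q[:,2],rcond=None)[0]
    for _ in range(3):
        rr=abs(q[:,2]-A@c); c=np.linalg.lstsq(A[rr<4],q[rr<4,2],rcond=None)[0]
    P=P.copy(); P[...,2]-=P[...,0]*c[0]+P[...,1]*c[1]+c[2]
    return P,c
if __name__=='__main__':
  for n in ['top','scene']:
    s=load(n+'1.npz');P,ok=cloud(s);P,c=tablefix(P,ok);print(n,'plane',c)
    hsv=cv2.cvtColor(s['pixels'],cv2.COLOR_RGB2HSV);H,S,V=[hsv[...,i].astype(int) for i in range(3)]
    m=(H>100)&(H<125)&(S>150)&(V>40)&ok
    m=cv2.erode(m.astype(np.uint8),np.ones((3,3)))>0
    m&=(P[...,0]>400)&(P[...,0]<560)&(P[...,1]>270)&(P[...,1]<370)
    q=P[m]
    # cylinder radius 29
    def f(x):
        p0=np.array([480,x[0],x[1]]);a=np.array([1,x[2],x[3]]);a/=np.linalg.norm(a)
        d=q-p0;e=d-np.outer(d@a,a);return np.linalg.norm(e,axis=1)-29
    R=least_squares(f,[318,80,-.1,-.46],loss='soft_l1',f_scale=1.5)
    x=R.x;a=np.array([1,x[2],x[3]]);a/=np.linalg.norm(a)
    t=(q-np.array([480,x[0],x[1]]))@a
    print(n,'cup p@480',x[:2],'heading',np.degrees(np.arctan2(a[1],a[0])),'dip',np.degrees(np.arcsin(-a[2])),'t',np.percentile(t,[0.5,1,99,99.5]),'res',np.median(abs(R.fun)))
    for tt in np.percentile(t,[0.5,99.5]): print(np.array([480,x[0],x[1]])+a*tt)
    # guard yellow rectangle
    m=(H>22)&(H<35)&(S>150)&(V>100)&ok&(P[...,2]>70)
    q=P[m];print('guard',cv2.minAreaRect(q[:,:2].astype(np.float32)),np.median(q[:,2]))
    # fin: dark points above 100
    m=ok&(P[...,2]>108)&(P[...,2]<140)&(abs(P[...,0]-550)<60)&(abs(P[...,1])<50)
    q=P[m];print('fin',len(q),q.mean(0),q.min(0),q.max(0))
    # dryer
    m=(H>60)&(H<95)&(S>90)&(V>20)&ok&(abs(P[...,2]-50)<6)
    print('dryer',cv2.minAreaRect(P[m][:,:2].astype(np.float32)))
    # seat black ring + collar
    m=ok&(abs(P[...,2]-56)<5)&(V<60)&(S<110)&(abs(P[...,0]-480)<80)&(P[...,1]<-150)&(P[...,1]>-270)
    k,lab,st,ce=cv2.connectedComponentsWithStats(m.astype(np.uint8))
    for i in range(1,k):
        if st[i,4]>40: print('seat?',st[i],P[lab==i].mean(0),cv2.minEnclosingCircle(P[lab==i][:,:2].astype(np.float32)))
    m=ok&(P[...,2]>120)&(abs(P[...,0]-490)<60)&(P[...,1]<-160)&(P[...,1]>-250)
    q=P[m]; print('post',len(q), q.mean(0) if len(q) else '')
    for nm,c0,rr,zz in [('jar',(595,313),60,80),('tin',(560,-330),90,180),('tape',(690,10),80,38),('spare',(460,-330),60,165)]:
        m=ok&(np.hypot(P[...,0]-c0[0],P[...,1]-c0[1])<rr)&(P[...,2]>zz)
        q=P[m]
        if len(q): print(nm,len(q),np.median(q,0),cv2.minEnclosingCircle(q[:,:2].astype(np.float32)))
E
python3 fit.py
```

```text
top plane [2.26860098e-04 4.38183891e-04 6.98481176e-01]
top cup p@480 [323.20165752  82.56663985] heading -6.487265948179967 dip 24.47040320569084 t [-63.47159781 -63.35891016  52.06351268  52.25648362] res 1.2322106244007642
[422.59961903 329.72868226 108.85804416]
[527.25802046 317.82792544  60.92079531]
guard ((562.848876953125, -3.3311691284179688), (77.2142105102539, 89.38680267333984), 83.94815063476562) 88.02520975148634
fin 46 [536.65794178  -1.78573142 128.52991848] [522.87539345  -7.57055004 109.53340454] [549.44704358   2.9642109  135.44968837]
dryer ((482.36041259765625, -285.21319580078125), (238.74217224121094, 148.55337524414062), 77.35128021240234)
seat? [369 192  30  28 387] [ 494.92210347 -220.88824196   55.8281955 ] ((494.9901428222656, -227.5067596435547), 41.65531921386719)
post 61 [ 495.47403047 -221.67136912  135.15978479]
jar 446 [613.56188435 323.21715666  89.62621278] ((590.6380615234375, 318.08026123046875), 56.70303726196289)
tin 710 [ 610.81760062 -351.9416905   189.71324634] ((560.57275390625, -338.86749267578125), 87.18553161621094)
tape 533 [700.75283
[... 820 characters left out ...]
640625), (226.24514770507812, 149.6323699951172), 76.50645446777344)
seat? [165 206  29  25 269] [ 501.1605744  -221.5378172    55.77019401] ((495.552978515625, -224.44541931152344), 38.11894226074219)
post 65 [ 500.78329917 -224.30820954  133.9408056 ]
jar 492 [615.8239416  321.61597728  89.44283421] ((590.0137939453125, 318.4309997558594), 56.44662094116211)
tin 706 [ 612.75346416 -353.14230055  190.11443482] ((558.6502075195312, -338.081787109375), 89.60968017578125)
tape 837 [692.49424569  13.11849934  46.06603258] ((690.0110473632812, 10.104652404785156), 79.94908142089844)
spare 402 [ 470.25868184 -350.46311946  175.49728326] ((467.8207092285156, -351.3183898925781), 30.90776824951172)
```

```bash
cat >> h.py <<'E'
from scipy.spatial.transform import Rotation as Ro
def Rt(xhead,tilt,dirn=None):
    """tool x horizontal at heading xhead; tool z tilted from down by tilt toward tool y heading (xhead-90)"""
    a=np.radians(xhead);X=np.array([np.cos(a),np.sin(a),0]);L=X
    Y0=np.cross([0,0,-1],X);R0=np.c_[X,Y0,[0,0,-1]]
    return (Ro.from_rotvec(-np.radians(tilt)*X)*Ro.from_matrix(R0))
def cur():
    s=r.sense();return np.array(s['tool_pos']),Ro.from_euler('xyz',s['tcp_rot'],degrees=True),s
def delta(p,R):
    p0,R0,s=cur();return (np.asarray(p)-p0).round(1).tolist(),(R*R0.inv()).as_rotvec().round(4).tolist()
E
python3 - <<'E'
from h import *
R=Rt(83.7,20);t=R.as_matrix()[:,2];print(R.as_matrix().round(3))
G=np.array([454,325.3,94.8]);print(G+9*t, G-81*t, delta(G-81*t,R))
E
```

```text
[[ 0.11   0.934  0.34 ]
 [ 0.994 -0.103 -0.038]
 [-0.     0.342 -0.94 ]]
[457.05959202 324.9622179   86.34276641] [426.46367186 328.34003893 170.91510228] ([240.3, -241.6, -73.6], [-0.0725, -0.3422, 0.204])
```

>>> send_rows(
  dp=[
    [50, -35, 0],
    [95, -80, -5],
    [145, -130, -25],
    [195, -190, -50],
    [240, -241, -73],
  ],
  rot=[
    [-0.015, -0.068, 0.04],
    [-0.029, -0.137, 0.082],
    [-0.043, -0.205, 0.122],
    [-0.058, -0.274, 0.163],
    [-0.0725, -0.342, 0.204],
  ],
  jaw=85,
)

```text
time: 0.78
tool_pos: [401.7, 357.2, 184.7]
tcp_rot: [159.9, -0.0, 83.8]
ft_force: [1.2, 0.3, -0.1]
finger_gap: 85.0
```

>>> send_rows(
  dp=[
    [0, 0, 0],
    [0, 0, 0],
  ],
  rot=[
    [0, 0, 0],
    [0, 0, 0],
  ],
)

```text
time: 1.02
tool_pos: [400.7, 358.8, 185.5]
tcp_rot: [160.0, -0.1, 83.7]
ft_force: [0.5, -1.0, 0.6]
finger_gap: 84.9
```

Run:
```python
from h import *
p,R,s=cur();print(s['time'],p,s['tcp_rot'],s['joint_pos'])
np.savez('q1.npz',p=p,e=s['tcp_rot'],q=s['joint_pos'])
w=snap('wrist','wrist2.png');np.savez('wrist2.npz',**w)
print(delta([457,325,86.3],Rt(83.7,20)))
T=np.eye(4);T[:3,:3]=R.as_matrix();T[:3,3]=p;T=T@np.asarray(w['T_tool_cam'])
P,ok=cloud(w,T);hsv=cv2.cvtColor(w['pixels'],cv2.COLOR_RGB2HSV);H,S,V=[hsv[...,i].astype(int) for i in range(3)]
from scipy.optimize import least_squares
m=(H>100)&(H<125)&(S>150)&(V>40)&ok&(P[...,0]>380)&(P[...,0]<560)&(P[...,1]>270)&(P[...,1]<370)&(P[...,2]>40)
m=cv2.erode(m.astype(np.uint8),np.ones((5,5)))>0
q=P[m]
def f(x):
    p0=np.array([460,x[0],x[1]]);a=np.array([1,x[2],x[3]]);a/=np.linalg.norm(a)
    d=q-p0;e=d-np.outer(d@a,a);return np.linalg.norm(e,axis=1)-29
R_=least_squares(f,[318,90,-.1,-.46],loss='soft_l1',f_scale=1.5);x=R_.x
a=np.array([1,x[2],x[3]]);a/=np.linalg.norm(a);t=(q-[460,x[0],x[1]])@a
print(len(q),x[:2],np.degrees(np.arctan2(a[1],a[0])),np.degrees(np.arcsin(-a[2])),np.percentile(t,[.5,99.5]),np.median(abs(R_.fun)))
```

```text
1.025 [400.69513527 358.82990212 185.46972841] [ 1.60027207e+02 -1.20533320e-01  8.36643392e+01] [ 46.5269408  -10.68284379 111.63658511 -17.06348128  67.50544081
 -32.14722031]
([56.2, -34.6, -99.8], [-0.0029, 0.0005, -0.0004])
5242 [17626.44650335 -4035.5582047 ] 89.96827644558223 13.445103542429896 [-17812.16729101 -17762.61658415] 2.138061130516789
```

View pics/wrist2.png

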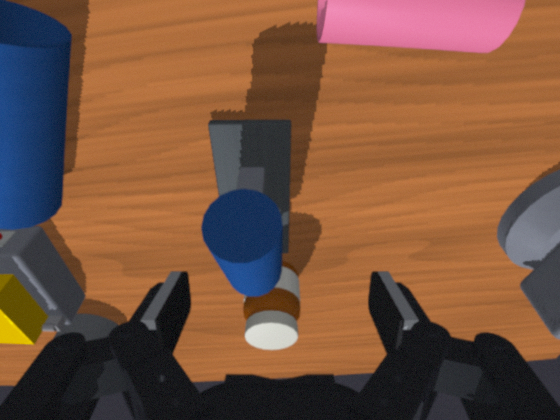

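The wrist view shows the closed disc of the cup at about (243,228), still lined up with the cradle plate below. The move stopped about 40 mm short of the pre-grasp pose, so I'll measure from here.

Run:
```python
from h import *
w=load('wrist2.npz');q1=np.load('q1.npz')
T=np.eye(4);T[:3,:3]=Ro.from_euler('xyz',q1['e'],degrees=True).as_matrix();T[:3,3]=q1['p'];T=T@w['T_tool_cam']
P,ok=cloud(w,T);hsv=cv2.cvtColor(w['pixels'],cv2.COLOR_RGB2HSV);H,S,V=[hsv[...,i].astype(int) for i in range(3)]
b=(H>100)&(H<125)&(S>150)&(V>30)&ok
k,lab=cv2.connectedComponents(b.astype(np.uint8));m=lab==lab[215,240]
q=P[m];print(len(q),np.percentile(q,[1,50,99],axis=0).round(1))
# disc points: near plane normal a
h=np.radians(-6.3);a=np.array([np.cos(h)*.906,np.sin(h)*.906,-.4226])
t=q@a;hist=np.histogram(t,bins=40);i=hist[0].argmax();t0=hist[1][i]+.5*(hist[1][1]-hist[1][0]);print('t mode',t0,hist[0][:8])
for _ in range(3):
    d=abs(t-t0)<3; t0=np.median(t[d])
D=q[d];print(d.sum(),D.mean(0),'mode');
u=np.cross([0,0,1],a);u/=np.linalg.norm(u);v=np.cross(a,u)
c=np.c_[D@u,D@v].astype(np.float32);(cx,cy),rad=cv2.minEnclosingCircle(c);print(rad,cx*u+cy*v+t0*a)
print('expected closed', np.array([480,322.4,82.6])-67*a)
# table
z=P[...,2][ok&~b];print('table',np.median(z[abs(z)<15]))
```

```text
6400 [[414.1 303.3  85.9]
 [429.8 329.7 112.4]
 [532.2 354.8 134.3]]
t mode 302.72783513213835 [3866  769   81   73   77   77   69   67]
4617 [425.88958793 329.2646968  111.6654951 ] mode
28.686962127685547 [424.91124822 328.94173124 110.10597742]
expected closed [419.66458208 329.06109215 110.9142    ]
table 0.6938774732294917
```

>>> send_rows(
  dp=[
    [15, -20, -5],
    [30.5, -30.5, -18],
    [40, -31.8, -45],
    [50, -32.8, -72],
    [59.3, -33.8, -99],
  ],
  rot=[
    [0, 0, 0],
    [0, 0, 0],
    [-0.002, 0, 0],
    [-0.002, 0, 0],
    [-0.002, 0, 0],
  ],
)

```text
time: 1.7
tool_pos: [460.7, 326.9, 86.7]
tcp_rot: [159.9, -0.1, 83.8]
ft_force: [-0.3, -0.1, 0.4]
finger_gap: 84.6
```

>>> send_rows(
  dp=[
    [0, 0, 0],
    [0, 0, 0],
  ],
  rot=[
    [0, 0, 0],
    [0, 0, 0],
  ],
)

```text
time: 1.95
tool_pos: [460.3, 326.2, 87.7]
tcp_rot: [159.9, -0.0, 83.8]
ft_force: [0.5, -0.1, 0.1]
finger_gap: 85.0
```

Run:
```python
from h import *
p,R,s=cur();print(s['time'],p,s['tcp_rot'],s['joint_pos'],s['ft_force'])
np.savez('q2.npz',p=p,e=s['tcp_rot'],q=s['joint_pos'])
w=snap('wrist','wrist3.png')
```

```text
1.95 [460.28672577 326.20577249  87.688578  ] [ 1.59937806e+02 -3.00737446e-02  8.37785538e+01] [ 38.75310399  -1.41961042 114.06026589 -17.38285662  54.13439858
 -36.41877209] [ 0.54826768 -0.10066106  0.10441291]
```

View pics/wrist3.png

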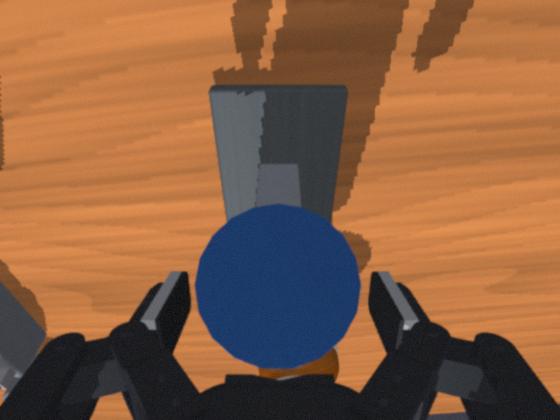

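The cup's disc (278,285) sits midway between the two fingers, so I'm closing.

>>> send_rows(
  dp=[
    [0, 0, 0],
    [0, 0, 0],
    [0, 0, 0],
    [0, 0, 0],
    [0, 0, 0],
  ],
  rot=[
    [0, 0, 0],
    [0, 0, 0],
    [0, 0, 0],
    [0, 0, 0],
    [0, 0, 0],
  ],
  jaw=40,
  force=50,
)

```text
time: 2.62
tool_pos: [460.5, 325.6, 87.9]
tcp_rot: [159.9, -0.1, 83.7]
ft_force: [-4.6, -1.1, 6.3]
finger_gap: 57.6
```

>>> send_rows(
  dp=[
    [0, 0, 8],
    [0, 0, 30],
    [0, 0, 60],
    [0, 0, 95],
    [0, 0, 130],
  ],
  rot=[
    [0, 0, 0],
    [0, 0, 0],
    [0, 0, 0],
    [0, 0, 0],
    [0, 0, 0],
  ],
)

```text
time: 3.25
tool_pos: [459.5, 324.6, 217.3]
tcp_rot: [160.0, 0.1, 83.7]
ft_force: [0.4, 0.4, -2.0]
finger_gap: 57.8
```

Run:
```python
from h import *
p,R,s=cur();print(s['time'],p,s['tcp_rot'],s['joint_pos'],s['ft_force'],s['finger_gap'])
np.savez('q3.npz',p=p,e=s['tcp_rot'],q=s['joint_pos'])
w=snap('wrist','wrist4.png');np.savez('wrist4.npz',**w)
s=snap('scene','scene4.png');np.savez('scene4.npz',**s)
# kinematic fit: spherical-wrist model
from scipy.optimize import least_squares
D=[(np.array([186.167,569.977,244.48]),np.array([-179.993,.0815,71.906]),np.array([67.0136,7.5069,85.3134,0,87.2615,-4.8928]))]
for i in (1,2,3):
    d=np.load(f'q{i}.npz');D.append((d['p'],d['e'],d['q']))
def fk(q,k):
    a1,d1,L2,a3,L3,d6=k;q=np.radians(q)
    Rz=lambda t:Ro.from_rotvec([0,0,t]);Ry=lambda t:Ro.from_rotvec([0,t,0])
    A=Rz(q[0]);p=A.apply([a1,0,d1]);A=A*Ry(q[1]);p=p+A.apply([0,0,L2]);A=A*Ry(q[2]);p=p+A.apply([a3,0,L3])
    A=A*Rz(q[3])*Ry(q[4]);p=p+A.apply([0,0,d6]);A=A*Rz(q[5]);return p,A
for sg in (1,):
  # orientation check
  for p,e,q in D:
    A=fk(q,[0]*6)[1];print((A.inv()*Ro.from_euler('xyz',e,degrees=True)).as_rotvec().round(3))
res=least_squares(lambda k:np.concatenate([fk(q,k)[0]-p for p,e,q in D]),[0,300,400,0,400,250]);print(res.x.round(1),res.fun.round(1))
```

```text
3.25 [459.52737023 324.58694034 217.32460285] [1.60027667e+02 5.72451839e-02 8.37283270e+01] [ 38.66626382  -9.86988359 107.51877611 -15.05544711  68.64941244
 -41.25493358] [ 0.40696072  0.36012682 -1.98433995] 57.809325311522166
[ 0.    -0.    -3.142]
[0.    0.    3.142]
[-0.     0.     3.142]
[ 0.    -0.    -3.142]
[ 61.3 157.8 254.2 -14.4 503.7 151.2] [ 47.4 -19.4   3.8   2.5   6.9  -1.5   1.   -2.9   1.7  -3.1  -6.2  -3.9]
```

View pics/wrist4.png

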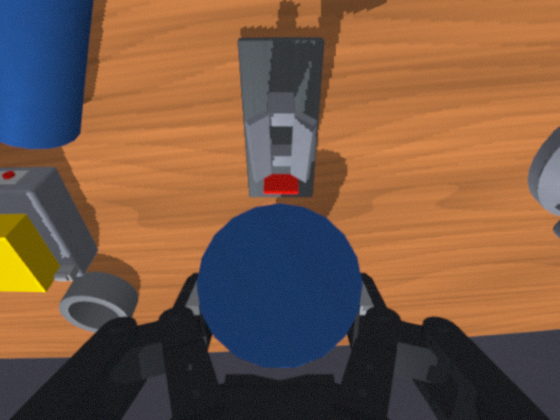

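View pics/scene4.png

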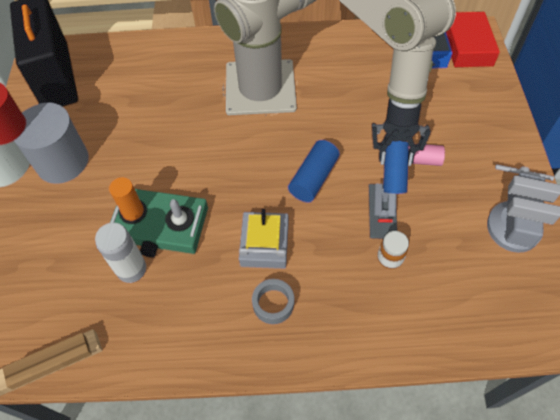

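Cup lifted; the disc is centred between the fingers at (280,285), and the cradle below is empty. I'll refit the kinematics with a lateral shoulder offset.

```bash
cat > kin.py <<'E'
from h import *
import glob
from scipy.optimize import least_squares
def fk(q,k):
    d1,L2,a3,L3,d6,b=k;q=np.radians(q)
    Rz=lambda t:Ro.from_rotvec([0,0,t]);Ry=lambda t:Ro.from_rotvec([0,t,0])
    A=Rz(q[0]);p=A.apply([0,b,d1]);A=A*Ry(q[1]);p=p+A.apply([0,0,L2]);A=A*Ry(q[2]);p=p+A.apply([a3,0,L3])
    A=A*Rz(q[3])*Ry(q[4]);p=p+A.apply([0,0,d6]);A=A*Rz(q[5]+np.pi);return p,A
D=[(np.array([186.167,569.977,244.48]),None,np.array([67.0136,7.5069,85.3134,0,87.2615,-4.8928]))]
for f in sorted(glob.glob('q*.npz')):
    d=np.load(f);D.append((d['p'],d['e'],d['q']))
res=least_squares(lambda k:np.concatenate([fk(q,k)[0]-p for p,e,q in D]),[300,400,0,400,250,50]);K=res.x
lo=np.array([-169.43,-51.17,1.28,-76.62,0,-152.29]);hi=np.array([169.43,129.36,143.12,256.62,156.53,152.29])
def ik(p,R,q0):
    def f(q):
        P,A=fk(q,K);return np.r_[P-p,(A.inv()*R).as_rotvec()*150]
    best=least_squares(f,np.clip(q0,lo+.1,hi-.1),bounds=(lo,hi));return best.x,np.linalg.norm(best.fun)
if __name__=='__main__':
    print(K.round(1),res.fun.round(1))
E
python3 kin.py
```

```text
[318.1 369.1  61.6 553.4 350.8  51.2] [-0.  0.  0.  0. -0. -0.  0. -0. -0.  0. -0. -0.]
```

Run:
```python
from kin import *
w=load('wrist4.npz');q3=np.load('q3.npz')
Tc=w['T_tool_cam'];P,ok=cloud(w,Tc)
hsv=cv2.cvtColor(w['pixels'],cv2.COLOR_RGB2HSV);H,S,V=[hsv[...,i].astype(int) for i in range(3)]
b=(H>100)&(H<125)&(S>150)&(V>30)&ok
k,lab=cv2.connectedComponents(b.astype(np.uint8));m=(lab==lab[285,280]).astype(np.uint8)
cnt=max(cv2.findContours(m,0,2)[0],key=cv2.contourArea);print(cv2.fitEllipse(cnt))
m=cv2.erode(m,np.ones((9,9)))>0
q=P[m];c=q.mean(0);u,s,vt=np.linalg.svd(q-c,full_matrices=False);n=vt[2]*np.sign(vt[2][2]);d=abs((q-c)@n)<1.5
c=q[d].mean(0);n=np.linalg.svd(q[d]-c,full_matrices=False)[2][2];n*=np.sign(n[2]);print('disc c',c,'n',n,'angle to t',np.degrees(np.arccos(n[2])),s)
mouth=c+120*n;print('mouth tool',mouth)
np.savez('cup.npz',c=c,n=n)
th=np.radians(45);
for tilt in (45,):
  for f in range(-60,91,15):
    R=Rt(f-90,-tilt);a=np.array([0,np.sin(th),np.cos(th)])
    res=[]
    for z in (56,150):
      p=np.array([496,-222.5,z])-R.apply(c+120*a)
      best=min((ik(p,R,s0) for s0 in ([-24,0,110,0,20,90],[-24,0,110,90,40,0],[-24,0,110,-60,40,120],[-24,0,110,180,30,-90])),key=lambda x:x[1])
      res.append((best[0].round(0).tolist(),round(best[1],1)))
    print(f,res)
```

```text
((279.1325378417969, 286.16876220703125), (161.2498779296875, 162.11997985839844), 101.58197021484375)
disc c [ -0.32320909 -23.65453352 -34.58048578] n [0.00144065 0.70417764 0.71002238] angle to t 44.76326400839805 [1546.85231574 1482.95802411   71.2609842 ]
mouth tool [-0.1503308  60.84678331 50.62219943]
-60 [([-16.0, -20.0, 132.0, -37.0, 41.0, 152.0], np.float64(18.6)), ([-12.0, -26.0, 127.0, -38.0, 53.0, 152.0], np.float64(7.3))]
-45 [([-18.0, -26.0, 138.0, -38.0, 32.0, 143.0], np.float64(0.0)), ([-18.0, -35.0, 134.0, -28.0, 43.0, 131.0], np.float64(0.0))]
-30 [([-29.0, -32.0, 142.0, -1.0, 25.0, 92.0], np.float64(0.0)), ([-29.0, -41.0, 137.0, -1.0, 39.0, 91.0], np.float64(0.0))]
-15 [([-41.0, -32.0, 142.0, 35.0, 33.0, 41.0], np.float64(0.0)), ([-41.0, -40.0, 137.0, 26.0, 45.0, 52.0], np.float64(0.0))]
0 [([-50.0, -24.0, 137.0, 49.0, 46.0, 12.0], np.float64(0.0)), ([-50.0, -33.0, 132.0, 41.0, 56.0, 24.0], np.float64(0.0))]
15 [([-55.0, -14.0, 129.0, 51.0, 58.0, -6.0], np.float64(0.0)), ([-55.0, -22.0, 125.0, 46.0, 67.0, 5.0], np.float64(0.0))]
30 [([-57.0, -3.0, 120.0, 49.0, 69.0, -17.0], np.float64(0.0)), ([-57.0, -12.0, 117.0, 46.0, 77.0, -8.0], np.float64(0.0))]
45 [([-56.0, 6.0, 110.0, 45.0, 79.0, -26.0], np.float64(0.0)), ([-56.0, -1.0, 107.0, 44.0, 86.0, -19.0], np.float64(0.0))]
60 [([-54.0, 15.0, 100.0, 40.0, 88.0, -34.0], np.float64(0.0)), ([-54.0, 8.0, 97.0, 40.0, 95.0, -28.0], np.float64(0.0))]
75 [([-51.0, 23.0, 91.0, 35.0, 96.0, -42.0], np.float64(0.0)), ([-51.0, 17.0, 88.0, 36.0, 103.0, -36.0], np.float64(0.0))]
90 [([-47.0, 30.0, 81.0, 30.0, 103.0, -49.0], np.float64(0.0)), ([-47.0, 24.0, 79.0, 31.0, 111.0, -45.0], np.float64(0.0))]
```

Run:
```python
from kin import *
cup=np.load('cup.npz');c,n=cup['c'],cup['n']
q0=np.load('q3.npz')['q'];p0,R0,_=cur()
# place orientation: make n straight down exactly, tool x horizontal approx
R=Rt(15-90,-45);m=R.apply(n);v=np.cross(m,[0,0,-1]);R=Ro.from_rotvec(v/np.linalg.norm(v)*np.arcsin(np.linalg.norm(v)))*R
print('n final',R.apply(n))
p=np.array([497,-222.5,165])-R.apply(c+120*n)
q1,e=ik(p,R,[-55,-22,125,46,67,5]);print('goal',p.round(1),R.as_euler('xyz',degrees=True),q1.round(1),e)
np.savez('place.npz',p=p,R=R.as_matrix())
N=17
th=np.linspace(0,2*np.pi,24)
u=np.cross(n,[1,0,0]);u/=np.linalg.norm(u);w=np.cross(n,u)
ring=np.concatenate([c+L*n+29*(np.cos(t)*u+np.sin(t)*w)[None] for L in (0,120) for t in th])
for i in range(1,N+1):
    f=i/N;q=q0+(q1-q0)*f; P,A=fk(q,K)
    cp=A.apply(ring)+P; low=cp[cp[:,2].argmin()]
    print(i,(P-p0).round(1).tolist(),(A*R0.inv()).as_rotvec().round(3).tolist(),'low',low.round(0),'tip',(P+A.apply([0,0,14])).round(0))
```

```text
n final [-8.83795546e-17  1.11035257e-16 -1.00000000e+00]
goal [ 504.4 -220.8  243.8] [-1.35236796e+02  8.25433342e-02 -7.50001706e+01] [-54.5 -23.2 124.   45.4  68.    7. ] 1.4032775462046448e-13
1 [9.9, -34.5, -12.3] [0.059, 0.044, -0.151] low [529. 276. 154.] tip [476. 292. 196.]
2 [20.3, -66.4, -18.6] [0.126, 0.077, -0.302] low [535. 239. 145.] tip [486. 260. 190.]
3 [29.2, -97.5, -23.8] [0.195, 0.107, -0.453] low [539. 204. 137.] tip [495. 229. 185.]
4 [36.9, -127.9, -27.7] [0.266, 0.132, -0.605] low [541. 171. 130.] tip [502. 199. 181.]
5 [43.5, -157.9, -30.5] [0.339, 0.154, -0.756] low [536. 134. 124.] tip [508. 170. 178.]
6 [49.3, -187.5, -32.2] [0.415, 0.172, -0.906] low [536. 105. 119.] tip [514. 141. 176.]
7 [54.3, -217.0, -32.6] [0.494, 0.187, -1.056] low [535.  78. 116.] tip [519. 112. 176.]
8 [58.6, -246.6, -31.9] [0.576, 0.198, -1.204] low [534.  51. 115.] tip [524.  83. 177.]
9 [62.2, -276.5, -30.1] [0.662, 0.206, -1.35] low [533.  25. 114.] tip [528.  53. 179.]
10 [65.0, -307.0, -27.2] [0.752, 0.21, -1.493] low [532.  -1. 116.] tip [531.  23. 182.]
11 [66.8, -338.3, -23.2] [0.846, 0.211, -1.634] low [524. -28. 118.] tip [534.  -8. 186.]
12 [67.5, -370.5, -18.1] [0.945, 0.207, -1.771] low [524. -53. 122.] tip [535. -40. 192.]
13 [66.6, -403.8, -12.0] [1.05, 0.2, -1.904] low [523. -79. 128.] tip [535. -73. 198.]
14 [64.1, -438.2, -4.9] [1.161, 0.188, -2.031] low [ 522. -107.  135.] tip [ 533. -108.  206.]
15 [59.4, -473.6, 3.1] [1.278, 0.172, -2.152] low [ 521. -136.  144.] tip [ 529. -144.  214.]
16 [52.3, -510.0, 12.0] [1.403, 0.151, -2.266] low [ 518. -167.  154.] tip [ 523. -180.  224.]
17 [42.4, -547.2, 21.7] [1.536, 0.125, -2.371] low [ 469. -230.  165.] tip [ 514. -218.  234.]
```

```bash
cat > path.py <<'E'
from kin import *
import sys
# waypoints stored absolute
q0=np.load('q3.npz')['q'];pl=np.load('place.npz');q1,_=ik(pl['p'],Ro.from_matrix(pl['R']),[-55,-22,125,46,67,5])
N=18;W=[]
for i in range(1,N+1):
    f=i/N;P,A=fk(q0+(q1-q0)*f,K);P=P+[0,0,65*np.sin(np.pi*f)];W.append((P,A))
a,b=int(sys.argv[1]),int(sys.argv[2]);base=sys.argv[3] if len(sys.argv)>3 else 'cur'
if base=='cur': p0,R0,_=cur()
else: p0,R0=W[int(base)-1]
dp=[];ro=[]
for P,A in W[a-1:b]:
    dp.append((P-p0).round(0).tolist());ro.append((A*R0.inv()).as_rotvec().round(3).tolist())
print(dp);print(ro)
E
python3 path.py 1 5; python3 path.py 6 10 5;python3 path.py 11 15 10;python3 path.py 16 18 15
```

```text
[[9.0, -33.0, -1.0], [19.0, -63.0, 4.0], [28.0, -92.0, 10.0], [35.0, -121.0, 15.0], [42.0, -150.0, 20.0]]
[[0.056, 0.042, -0.142], [0.118, 0.074, -0.285], [0.183, 0.102, -0.428], [0.25, 0.127, -0.571], [0.318, 0.148, -0.714]]
[[6.0, -28.0, 5.0], [11.0, -56.0, 9.0], [15.0, -84.0, 12.0], [19.0, -112.0, 14.0], [22.0, -140.0, 15.0]]
[[0.066, 0.017, -0.145], [0.134, 0.031, -0.289], [0.203, 0.041, -0.433], [0.274, 0.047, -0.577], [0.346, 0.051, -0.719]]
[[2.0, -29.0, 0.0], [4.0, -59.0, -0.0], [4.0, -90.0, -2.0], [3.0, -121.0, -4.0], [-0.0, -154.0, -6.0]]
[[0.07, -0.002, -0.143], [0.141, -0.007, -0.286], [0.213, -0.017, -0.427], [0.286, -0.031, -0.567], [0.36, -0.05, -0.705]]
[[-5.0, -34.0, -3.0], [-12.0, -68.0, -5.0], [-21.0, -103.0, -7.0]]
[[0.07, -0.024, -0.138], [0.14, -0.053, -0.275], [0.209, -0.087, -0.411]]
```

>>> send_rows(
  dp=[
    [9, -33, 1],
    [19, -63, 6],
    [28, -92, 10],
    [35, -121, 15],
    [42, -150, 20],
  ],
  rot=[
    [0.056, 0.042, -0.142],
    [0.118, 0.074, -0.285],
    [0.183, 0.102, -0.428],
    [0.25, 0.127, -0.571],
    [0.318, 0.148, -0.714],
  ],
)

```text
time: 3.98
tool_pos: [501.5, 173.8, 235.0]
tcp_rot: [175.9, -11.9, 40.4]
ft_force: [0.0, -1.2, -2.5]
finger_gap: 57.8
```

>>> send_rows(
  dp=[
    [6, -28, 5],
    [11, -56, 9],
    [15, -84, 12],
    [19, -112, 14],
    [22, -140, 15],
  ],
  rot=[
    [0.066, 0.017, -0.145],
    [0.134, 0.031, -0.289],
    [0.203, 0.041, -0.433],
    [0.274, 0.047, -0.577],
    [0.346, 0.051, -0.719],
  ],
)

```text
time: 4.6
tool_pos: [523.5, 33.9, 250.0]
tcp_rot: [-164.3, -15.0, -5.9]
ft_force: [0.2, 0.6, -2.4]
finger_gap: 57.8
```

>>> send_rows(
  dp=[
    [2, -29, 0],
    [4, -59, 0],
    [4, -90, -2],
    [3, -121, -4],
    [0, -154, -6],
  ],
  rot=[
    [0.07, -0.002, -0.143],
    [0.141, -0.007, -0.286],
    [0.213, -0.017, -0.427],
    [0.286, -0.031, -0.567],
    [0.36, -0.05, -0.705],
  ],
)

```text
time: 5.22
tool_pos: [523.3, -120.0, 243.7]
tcp_rot: [-144.8, -7.9, -50.7]
ft_force: [0.7, 0.0, -2.3]
finger_gap: 57.4
```

Run:
```python
from kin import *
p,R,s=cur();print(s['time'],p,s['joint_pos'],s['ft_force'],s['finger_gap'])
pl=np.load('place.npz');print(delta(pl['p'],Ro.from_matrix(pl['R'])))
```

```text
5.225 [ 523.27347115 -119.96022324  243.74860473] [-39.7500171  -22.07076594 119.48514362  35.13957881  71.22922857
   0.15857328] [ 0.71782898  0.00673574 -2.33725262] 57.35171007076566
([-18.9, -100.8, 0.0], [0.2009, -0.0854, -0.4118])
```

>>> send_rows(
  dp=[
    [-4, -33, 3],
    [-11, -67, 3],
    [-19, -101, 0],
    [-19, -101, 0],
    [-19, -101, 0],
  ],
  rot=[
    [0.067, -0.024, -0.138],
    [0.135, -0.053, -0.275],
    [0.201, -0.0855, -0.412],
    [0.201, -0.0855, -0.412],
    [0.201, -0.0855, -0.412],
  ],
)

```text
time: 5.85
tool_pos: [504.6, -219.6, 244.4]
tcp_rot: [-135.3, -0.1, -74.7]
ft_force: [0.9, -0.0, -1.6]
finger_gap: 57.5
```

Run:
```python
from kin import *
p,R,s=cur();print(s['time'],p,s['joint_pos'],s['ft_force'],s['finger_gap'])
pl=np.load('place.npz');print(delta(pl['p'],Ro.from_matrix(pl['R'])))
cup=np.load('cup.npz');c,n=cup['c'],cup['n'];print('closed',R.apply(c)+p,'mouth',R.apply(c+120*n)+p,'axis',R.apply(n))
for k in ('top','scene','wrist'):
    w=snap(k,k+'5.png');np.savez(k+'5.npz',**w)
```

```text
5.85 [ 504.64146747 -219.6352572   244.37134889] [-54.39257659 -23.29018322 123.99685263  45.26319467  68.10062298
   6.85126331] [ 0.8517156  -0.04672507 -1.60168776] 57.525432192347075
([-0.3, -1.2, -0.6], [0.0034, -0.0005, -0.0053])
closed [ 497.30435433 -221.23504134  285.5909908 ] mouth [ 497.24551881 -221.64194766  165.59169511] axis [-4.90296013e-04 -3.39088601e-03 -9.99994131e-01]
```

View pics/top5.png

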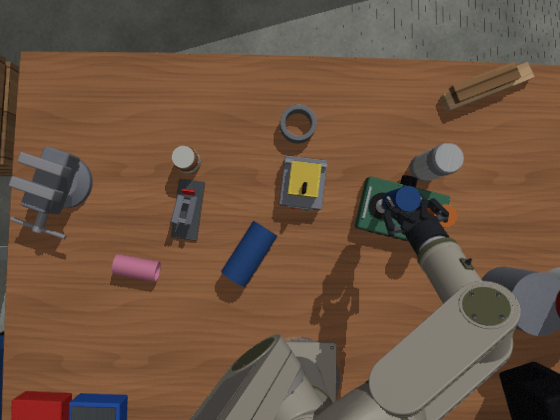

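View pics/scene5.png

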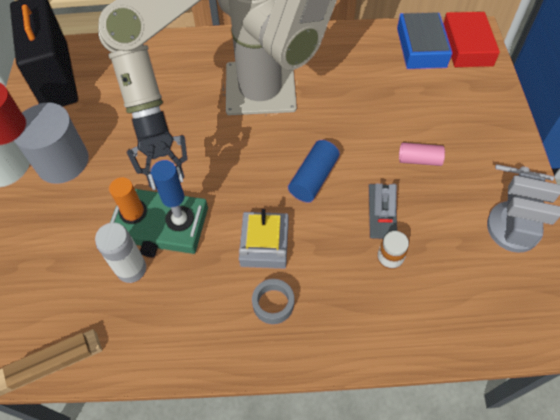

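View pics/wrist5.png

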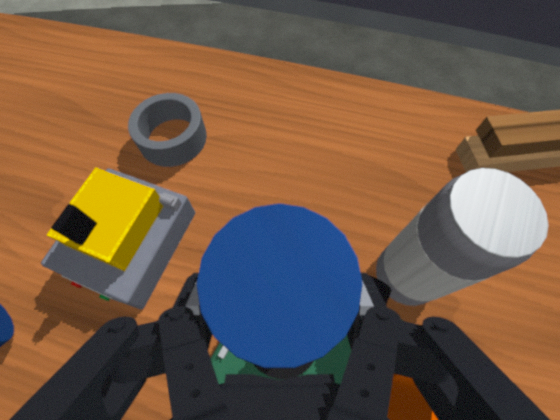

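Run:
```python
from fit import *
for n in ['top','scene']:
    s=load(n+'5.npz');P,ok=cloud(s);s1=load(n+'1.npz');P1,ok1=cloud(s1);_,c=tablefix(P1,ok1)
    for A in (P,P1): A[...,2]-=A[...,0]*c[0]+A[...,1]*c[1]+c[2]
    hsv=cv2.cvtColor(s['pixels'],cv2.COLOR_RGB2HSV);H,S,V=[hsv[...,i].astype(int) for i in range(3)]
    m=(H>100)&(H<125)&(S>130)&(V>40)&ok&(abs(P[...,0]-497)<60)&(abs(P[...,1]+222)<60)&(P[...,2]>120)
    q=P[m];
    # cylinder vertical, fit centre r 29 using side + disc separately
    disc=q[abs(q[:,2]-np.percentile(q[:,2],97))<4]
    print(n,'disc',len(disc),disc.mean(0),cv2.minEnclosingCircle(disc[:,:2].astype(np.float32)),'ztop',np.percentile(q[:,2],97))
    # post tip in image before
    hsv=cv2.cvtColor(s1['pixels'],cv2.COLOR_RGB2HSV);H,S,V=[hsv[...,i].astype(int) for i in range(3)]
    m=(ok1&(np.hypot(P1[...,0]-497,P1[...,1]+222)<30)&(P1[...,2]>80));q=P1[m]
    for lo in (80,100,120,130):
        qq=q[(q[:,2]>lo)&(q[:,2]<lo+20)]; 
        if len(qq): print(' post z',lo,len(qq),qq.mean(0).round(1))
    f=lambda x:np.hypot(q[q[:,2]<128][:,0]-x[0],q[q[:,2]<128][:,1]-x[1])-11
    print(' postfit',least_squares(f,[497,-222],loss='soft_l1').x)
    # seat ring: dark pixels at z 50..60, fit via image ellipse contour on plane z=56
    m=ok1&(V<70)&(S<120)&(abs(P1[...,2]-56)<5)&(np.hypot(P1[...,0]-497,P1[...,1]+222)<50)
    q=P1[m];d=np.hypot(q[:,0]-497,q[:,1]+222);q=q[d>24]
    ang=np.arctan2(q[:,1]+222,q[:,0]-497);pts=[]
    for a0 in np.linspace(-np.pi,np.pi,24,endpoint=False):
        k=abs(ang-a0-.13)<.13
        if k.sum()>3: i=np.hypot(q[k,0]-497,q[k,1]+222).argmax();pts.append(q[k][i])
    pts=np.array(pts)
    R=least_squares(lambda x:np.hypot(pts[:,0]-x[0],pts[:,1]-x[1])-x[2],[497,-222,38],loss='soft_l1');print(' seat',R.x,len(pts))
    for nm,c0,zz in [('spare',(468,-351),170)]:
        m=ok1&(np.hypot(P1[...,0]-c0[0],P1[...,1]-c0[1])<50)&(P1[...,2]>zz)
        print(' spare',P1[m].mean(0))
```

```text
top disc 395 [ 499.93232027 -219.68918067  285.95458644] ((500.49713134765625, -219.30465698242188), 29.15622901916504) ztop 287.8883175182523
 post z 80 18 [ 493.4 -216.5   89.5]
 post z 100 18 [ 495.4 -215.4  109.6]
 post z 120 45 [ 495.5 -220.9  132.7]
 post z 130 53 [ 495.8 -222.3  136.6]
 postfit [ 496.40167795 -224.27777337]
 seat [ 494.17143676 -225.57590932   40.55116746] 24
 spare [ 467.31268397 -349.80760054  175.85137908]
scene disc 283 [ 503.06186474 -219.49546495  286.57682152] ((502.66253662109375, -220.8926239013672), 28.875410079956055) ztop 288.46826657026935
 post z 80 36 [ 503.6 -223.6   90.7]
 post z 100 37 [ 504.  -223.2  111.4]
 post z 120 53 [ 501.2 -224.2  131.9]
 post z 130 48 [ 500.4 -224.5  137.1]
 postfit [ 495.66969742 -226.16037699]
 seat [ 495.97595794 -225.1233117    37.47291883] 21
 spare [ 468.874982   -351.42859438  175.71994756]
```

>>> send_rows(
  dp=[
    [-4, -3.5, 0],
    [-4, -3.5, -15],
    [-4, -3.5, -32],
    [-4, -3.5, -48],
    [-4, -3.5, -60],
  ],
  rot=[
    [0.003, 0, -0.005],
    [0.003, 0, -0.005],
    [0.003, 0, -0.005],
    [0.003, 0, -0.005],
    [0.003, 0, -0.005],
  ],
)

```text
time: 6.62
tool_pos: [500.6, -223.0, 183.1]
tcp_rot: [-135.2, 0.1, -75.0]
ft_force: [0.6, 0.0, -2.0]
finger_gap: 57.5
```

>>> send_rows(
  dp=[
    [0, 0, -8],
    [0, 0, -16],
    [0, 0, -22],
    [0, 0, -22],
  ],
  rot=[
    [0, 0, 0],
    [0, 0, 0],
    [0, 0, 0],
    [0, 0, 0],
  ],
)

```text
time: 7.12
tool_pos: [500.9, -223.5, 162.8]
tcp_rot: [-135.2, 0.1, -75.0]
ft_force: [0.6, 0.1, -1.7]
finger_gap: 57.8
```

```bash
cat > cupchk.py <<'E'
from fit import *
import sys
tag=sys.argv[1]
p,R,s=cur();print(s['time'],p,s['ft_force'],s['finger_gap'])
cup=np.load('cup.npz');c,n=cup['c'],cup['n'];print('closed',R.apply(c)+p,'mouth',R.apply(c+120*n)+p,'axis',R.apply(n))
for n in ['top','scene']:
    s=snap(n,n+tag+'.png');P,ok=cloud(s);s1=load(n+'1.npz');P1,ok1=cloud(s1);_,c=tablefix(P1,ok1)
    P[...,2]-=P[...,0]*c[0]+P[...,1]*c[1]+c[2]
    hsv=cv2.cvtColor(s['pixels'],cv2.COLOR_RGB2HSV);H,S,V=[hsv[...,i].astype(int) for i in range(3)]
    m=(H>100)&(H<125)&(S>130)&(V>40)&ok&(abs(P[...,0]-497)<60)&(abs(P[...,1]+222)<60)&(P[...,2]>60)
    q=P[m];zt=np.percentile(q[:,2],96)
    disc=q[abs(q[:,2]-zt)<4]
    # image-based: ellipse of disc not used; centroid
    print(n,'disc',len(disc),disc.mean(0).round(1),cv2.minEnclosingCircle(disc[:,:2].astype(np.float32)))
    side=q[q[:,2]<zt-8]
    if len(side)>30: print('side axis',least_squares(lambda x:np.hypot(side[:,0]-x[0],side[:,1]-x[1])-29,[495,-224],loss='soft_l1').x,len(side))
    m=ok&(np.hypot(P[...,0]-468,P[...,1]+351)<50)&(P[...,2]>170)&(P[...,2]<182)
    print(' spare',P[m].mean(0), m.sum())
E
python3 cupchk.py 6
```

```text
7.125 [ 500.87728438 -223.456915    162.75903352] [ 0.6123495   0.10462372 -1.72352853] 57.83907972562908
closed [ 493.49399619 -225.14512703  203.96690185] mouth [ 493.5399157  -225.16730374   83.96691269] axis [ 3.82662531e-04 -1.84805889e-04 -9.99999910e-01]
top disc 328 [ 496.7 -222.8  204.3] ((496.4422607421875, -223.53787231445312), 29.00359344482422)
side axis [ 496.57285834 -223.83241996] 88
 spare [ 467.5071044  -350.47072399  175.7288269 ] 425
scene disc 249 [ 498.7 -224.8  204.8] ((498.7384948730469, -222.90884399414062), 28.80716323852539)
side axis [ 495.84953249 -225.82396112] 514
 spare [ 469.05097272 -351.28256953  175.72095436] 371
```

The cup is 29, 127 mm from the spare cup, against 28.5, 127 mm expected for the peg, so it is aligned to about 1 mm. Lowering slowly.

>>> send_rows(
  dp=[
    [-0.5, -0.3, -7],
    [-0.5, -0.3, -13],
    [-0.5, -0.3, -18],
    [-0.5, -0.3, -22],
    [-0.5, -0.3, -23.5],
  ],
  rot=[
    [0, 0, 0],
    [0, 0, 0],
    [0, 0, 0],
    [0, 0, 0],
    [0, 0, 0],
  ],
)

```text
time: 7.85
tool_pos: [500.4, -223.7, 139.2]
tcp_rot: [-135.2, 0.1, -75.0]
ft_force: [0.5, 0.4, -2.4]
finger_gap: 57.4
```

>>> send_rows(
  dp=[
    [0, 0, -1],
    [0, 0, -2],
    [0, 0, -2.5],
  ],
  rot=[
    [0, 0, 0],
    [0, 0, 0],
    [0, 0, 0],
  ],
)

```text
time: 8.22
tool_pos: [500.5, -224.0, 137.3]
tcp_rot: [-135.2, 0.0, -75.0]
ft_force: [-0.1, 0.0, -1.5]
finger_gap: 57.9
```

>>> send_rows(
  dp=[
    [0, 0, -0.5],
    [0, 0, -1],
    [0, 0, -1.5],
    [0, 0, -1.5],
  ],
  rot=[
    [0, 0, 0],
    [0, 0, 0],
    [0, 0, 0],
    [0, 0, 0],
  ],
)

```text
time: 8.72
tool_pos: [500.5, -223.9, 135.7]
tcp_rot: [-135.2, 0.0, -75.0]
ft_force: [-0.1, 0.6, -2.8]
finger_gap: 57.7
```

>>> send_rows(
  dp=[
    [0, 0, -0.5],
    [0, 0, -1],
    [0, 0, -1],
    [0, 0, -1],
  ],
  rot=[
    [0, 0, 0],
    [0, 0, 0],
    [0, 0, 0],
    [0, 0, 0],
  ],
)

```text
time: 9.22
tool_pos: [500.7, -224.0, 135.1]
tcp_rot: [-135.2, 0.0, -75.0]
ft_force: [-2.7, 1.1, 2.8]
finger_gap: 57.7
```

>>> send_rows(
  dp=[
    [0, 0, -0.5],
    [0, 0, -0.8],
    [0, 0, -0.8],
  ],
  rot=[
    [0, 0, 0],
    [0, 0, 0],
    [0, 0, 0],
  ],
)

```text
time: 9.6
tool_pos: [501.0, -224.0, 135.1]
tcp_rot: [-135.1, -0.0, -75.0]
ft_force: [-5.7, 2.4, 10.1]
finger_gap: 57.5
```

```bash
python3 cupchk.py 7; python3 -c "
import cv2
a=cv2.imread('pics/scene7.png')[140:290,80:260];cv2.imwrite('pics/s7c.png',cv2.resize(a,None,fx=4,fy=4,interpolation=cv2.INTER_CUBIC))"
```

```text
9.6 [ 501.0032369  -224.0148947   135.12067908] [-5.70902376  2.42141524 10.05414079] 57.45422716230861
closed [ 493.53687459 -225.67857558  176.31457446] mouth [ 493.82744421 -225.7838825    56.31497246] axis [ 2.42141349e-03 -8.77557690e-04 -9.99996683e-01]
top disc 293 [ 496.8 -223.3  177.1] ((496.38275146484375, -223.42947387695312), 29.244232177734375)
side axis [ 496.32940371 -224.06228796] 83
 spare [ 467.40791069 -349.66628582  175.83825604] 436
scene disc 230 [ 499.1 -224.4  177.2] ((498.21240234375, -225.1980743408203), 28.89822006225586)
side axis [ 495.70270595 -225.97071865] 502
 spare [ 469.62339847 -350.78624195  175.87946161] 374
```

View pics/s7c.png

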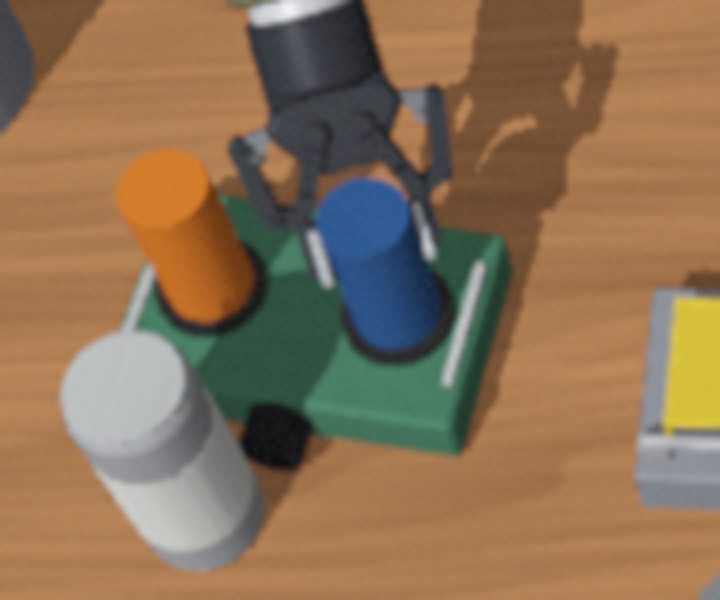

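The cup stands upright inside the black seat ring, with its top at 177 against the spare's 176. It is in contact at about 10 N. I'll ease the load and release.

>>> send_rows(
  dp=[
    [0, 0, 0.8],
    [0, 0, 0.8],
  ],
  rot=[
    [0, 0, 0],
    [0, 0, 0],
  ],
)

```text
time: 9.95
tool_pos: [500.7, -224.1, 135.1]
tcp_rot: [-135.2, 0.0, -75.0]
ft_force: [-1.1, 0.4, 4.3]
finger_gap: 57.6
```

>>> send_rows(
  dp=[
    [0, 0, 0],
    [0, 0, 0],
    [0, 0, 0],
    [0, 0, 0],
  ],
  rot=[
    [0, 0, 0],
    [0, 0, 0],
    [0, 0, 0],
    [0, 0, 0],
  ],
  jaw=78,
)

```text
time: 10.45
tool_pos: [500.4, -223.9, 134.6]
tcp_rot: [-135.2, 0.0, -75.0]
ft_force: [-0.9, 0.4, -0.7]
finger_gap: 78.2
```

>>> send_rows(
  dp=[
    [-7, -2, 7],
    [-20, -5, 21],
    [-37, -10, 38],
    [-55, -15, 57],
    [-75, -20, 78],
  ],
  rot=[
    [0, 0, 0],
    [0, 0, 0],
    [0, 0, 0],
    [0, 0, 0],
    [0, 0, 0],
  ],
)

```text
time: 11.08
tool_pos: [424.5, -244.0, 213.6]
tcp_rot: [-135.2, 0.0, -75.0]
ft_force: [0.1, -0.0, -0.0]
finger_gap: 78.0
```

```bash
python3 cupchk.py 8
```

```text
11.075 [ 424.53807277 -243.97974508  213.59511892] [ 0.0808229  -0.00912757 -0.04007122] 77.9517375849406
closed [ 417.14797467 -245.63221006  254.80321553] mouth [ 417.21369917 -245.75837182  134.80329985] axis [ 5.47704232e-04 -1.05134804e-03 -9.99999297e-01]
top disc 299 [ 494.4 -224.2  177. ] ((495.3419494628906, -223.86361694335938), 28.962581634521484)
side axis [ 495.73335374 -224.49932314] 215
 spare [ 467.42303368 -349.85303802  175.55861121] 434
scene disc 240 [ 497.9 -225.7  177.1] ((497.9714050292969, -225.05064392089844), 29.021621704101562)
side axis [ 495.02149283 -226.23199296] 509
 spare [ 468.68618407 -350.99112287  175.61203372] 370
```

Run:
```python
from fit import *
for n in ['top','scene']:
    acc={}
    for rep in range(2):
        s=snap(n);P,ok=cloud(s)
        s1=load(n+'1.npz');P1,ok1=cloud(s1);_,c=tablefix(P1,ok1)
        P[...,2]-=P[...,0]*c[0]+P[...,1]*c[1]+c[2]
        hsv=cv2.cvtColor(s['pixels'],cv2.COLOR_RGB2HSV);H,S,V=[hsv[...,i].astype(int) for i in range(3)]
        for nm,c0,hc in (('blue',(496,-224),(100,125)),('orange',(468,-350),(5,18))):
            m=ok&(np.hypot(P[...,0]-c0[0],P[...,1]-c0[1])<45)&(P[...,2]>170)&(P[...,2]<186)&(H>=hc[0])&(H<=hc[1])&(S>100)
            m=cv2.erode(m.astype(np.uint8),np.ones((3,3)))>0
            acc.setdefault(nm,[]).append(P[m])
    for nm,q in acc.items():
        q=np.concatenate(q);A=np.c_[q[:,:2]-q[:,:2].mean(0),np.ones(len(q))];x,_,_,_=np.linalg.lstsq(A,q[:,2],rcond=None)
        print(n,nm,len(q),x, 'sd',np.std(q[:,2]-A@x))
    cv2.imwrite(f'pics/{n}8c.png',cv2.resize(cv2.cvtColor(s['pixels'],cv2.COLOR_RGB2BGR)[140:290,80:260] if n=='scene' else cv2.cvtColor(s['pixels'],cv2.COLOR_RGB2BGR)[150:260,340:490],None,fx=4,fy=4,interpolation=cv2.INTER_CUBIC))
```

```text
top blue 652 [ 6.22509519e-04 -1.21699013e-04  1.75972457e+02] sd 1.8378854611008213
top orange 665 [9.38083209e-03 7.47533584e-03 1.75929363e+02] sd 1.9670277079633414
scene blue 543 [1.01700181e-02 1.99990859e-02 1.75980455e+02] sd 2.1683524646555417
scene orange 527 [1.58441225e-03 9.54280121e-03 1.75904072e+02] sd 2.2382019373947597
```

View pics/scene8c.png

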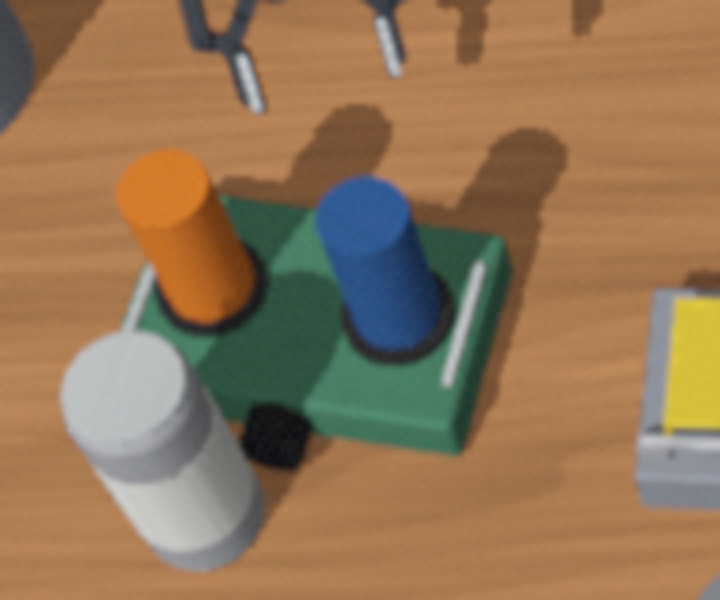

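The cup is flat: the top plane is at 176.0 with negligible tilt, same as the spare at 175.9. Now the guard.

```bash
cat > jp.py <<'E'
from kin import *
def jpath(target_p,target_R,seed,N,bump=0,groups=5):
    p0,R0,s=cur();q0=np.array(s['joint_pos'])
    q1,e=ik(np.array(target_p,float),target_R,seed);print('q0',q0.round(0),'q1',q1.round(0),e)
    W=[]
    for i in range(1,N+1):
        f=i/N;P,A=fk(q0+(q1-q0)*f,K);W.append((P+[0,0,bump*np.sin(np.pi*f)],A))
    pb,Rb=p0,R0
    for g in range(0,N,groups):
        G=W[g:g+groups]
        print('dp',[(P-pb).round(0).tolist() for P,A in G]);print('rot',[(A*Rb.inv()).as_rotvec().round(3).tolist() for P,A in G]);print('  abs',[(P).round(0).tolist() for P,A in G])
        pb,Rb=G[-1]
E
python3 - <<'E'
from jp import *
jpath([536.5,-1.3,190],Rt(84,0),[-5,5,100,0,75,-86],17,30)
E
```

```text
q0 [-67. -27. 130.  46.  75.  -4.] q1 [ -6.  -0.  99.  -0.  81. -90.] 6.705295015866482e-13
dp [[7.0, 17.0, 1.0], [14.0, 33.0, 3.0], [20.0, 48.0, 4.0], [26.0, 63.0, 6.0], [32.0, 78.0, 6.0]]
rot [[-0.077, 0.023, 0.142], [-0.153, 0.042, 0.286], [-0.227, 0.057, 0.432], [-0.3, 0.068, 0.579], [-0.371, 0.074, 0.728]]
  abs [[433.0, -227.0, 213.0], [440.0, -211.0, 215.0], [446.0, -195.0, 216.0], [452.0, -180.0, 218.0], [457.0, -166.0, 218.0]]
dp [[5.0, 14.0, 0.0], [11.0, 27.0, 0.0], [16.0, 41.0, -1.0], [22.0, 54.0, -2.0], [28.0, 66.0, -4.0]]
rot [[-0.066, 0.007, 0.152], [-0.13, 0.012, 0.305], [-0.191, 0.015, 0.459], [-0.251, 0.016, 0.615], [-0.308, 0.016, 0.772]]
  abs [[462.0, -152.0, 219.0], [468.0, -138.0, 218.0], [473.0, -125.0, 217.0], [479.0, -112.0, 216.0], [485.0, -99.0, 214.0]]
dp [[6.0, 13.0, -3.0], [13.0, 26.0, -6.0], [20.0, 39.0, -9.0], [27.0, 53.0, -13.0], [35.0, 67.0, -17.0]]
rot [[-0.054, 0.002, 0.158], [-0.106, 0.003, 0.316], [-0.156, 0.005, 0.475], [-0.205, 0.007, 0.634], [-0.252, 0.01, 0.793]]
  abs [[491.0, -86.0, 211.0], [498.0, -74.0, 208.0], [505.0, -60.0, 205.0], [512.0, -47.0, 201.0], [520.0, -32.0, 197.0]]
dp [[8.0, 15.0, -4.0], [17.0, 31.0, -7.0]]
rot [[-0.047, 0.005, 0.159], [-0.093, 0.011, 0.318]]
  abs [[528.0, -17.0, 193.0], [537.0, -1.0, 190.0]]
```

>>> send_rows(
  dp=[
    [0, 17, 22],
    [4, 33, 38],
    [10, 48, 46],
    [18, 63, 46],
    [25, 78, 46],
  ],
  rot=[
    [-0.077, 0.023, 0.142],
    [-0.153, 0.042, 0.286],
    [-0.227, 0.057, 0.432],
    [-0.3, 0.068, 0.579],
    [-0.371, 0.074, 0.728],
  ],
)

```text
time: 12.0
tool_pos: [450.9, -164.7, 257.7]
tcp_rot: [-151.2, -14.1, -30.5]
ft_force: [0.6, 0.3, -0.9]
finger_gap: 77.8
```

>>> send_rows(
  dp=[
    [7, 14, 0],
    [13, 27, 0],
    [19, 41, -1],
    [26, 54, -2],
    [33, 66, -4],
  ],
  rot=[
    [-0.066, 0.007, 0.152],
    [-0.13, 0.012, 0.305],
    [-0.191, 0.015, 0.459],
    [-0.251, 0.016, 0.615],
    [-0.308, 0.016, 0.772],
  ],
  jaw=60,
)

```text
time: 12.62
tool_pos: [483.7, -98.6, 253.4]
tcp_rot: [-168.9, -15.1, 18.6]
ft_force: [0.3, 0.3, -0.1]
finger_gap: 59.8
```

>>> send_rows(
  dp=[
    [6, 13, -8],
    [13, 26, -18],
    [20, 39, -28],
    [27, 53, -38],
    [35, 67, -50],
  ],
  rot=[
    [-0.054, 0.002, 0.158],
    [-0.106, 0.003, 0.316],
    [-0.156, 0.005, 0.475],
    [-0.205, 0.007, 0.634],
    [-0.252, 0.01, 0.793],
  ],
)

```text
time: 13.25
tool_pos: [518.6, -31.5, 203.1]
tcp_rot: [-179.1, -5.2, 66.1]
ft_force: [0.6, -0.6, 0.5]
finger_gap: 60.0
```

>>> send_rows(
  dp=[
    [8, 15, -4],
    [17, 31, -7],
    [17, 31, -7],
    [17, 31, -7],
  ],
  rot=[
    [-0.047, 0.005, 0.159],
    [-0.093, 0.011, 0.318],
    [-0.093, 0.011, 0.318],
    [-0.093, 0.011, 0.318],
  ],
)

```text
time: 13.75
tool_pos: [535.0, -1.5, 196.8]
tcp_rot: [-179.8, -0.0, 84.0]
ft_force: [0.2, -0.8, -0.1]
finger_gap: 60.0
```

Run:
```python
from h import *
p,R,s=cur();print(s['time'],p,s['tcp_rot'],s['joint_pos'],s['ft_force'])
w=snap('wrist','wrist9.png')
print(delta([536.5,-1.3,111],Rt(84,0)))
T=np.eye(4);T[:3,:3]=R.as_matrix();T[:3,3]=p;T=T@np.asarray(w['T_tool_cam'])
P,ok=cloud(w,T)
m=ok&(P[...,2]>105)&(P[...,2]<140)&(abs(P[...,0]-545)<50)&(abs(P[...,1])<40);q=P[m]
print('fin',len(q),np.percentile(q,[2,50,98],axis=0).round(1), cv2.minAreaRect(q[q[:,2]>125][:,:2].astype(np.float32)))
hsv=cv2.cvtColor(w['pixels'],cv2.COLOR_RGB2HSV);H,S,V=[hsv[...,i].astype(int) for i in range(3)]
m=ok&(H>20)&(H<35)&(S>150)&(V>100)&(abs(P[...,2]-88)<6);print('hood',cv2.minAreaRect(P[m][:,:2].astype(np.float32)))
```

```text
13.75 [535.03978792  -1.54767053 196.76497555] [-1.79811394e+02 -4.96716631e-02  8.39542907e+01] [-5.69045414e+00 -8.26658446e-01  9.89945101e+01  5.13369208e-02
  8.20204463e+01 -8.96520368e+01] [ 0.20524264 -0.76738287 -0.06499666]
([1.4, 0.7, -86.1], [-0.0011, -0.0026, 0.0014])
fin 717 [[522.5  -7.1 107.6]
 [531.8  -1.9 130. ]
 [549.2   3.3 131.6]] ((536.39111328125, -2.443209648132324), (9.505644798278809, 28.17193603515625), 84.38716125488281)
hood ((563.8443603515625, -4.732166290283203), (80.44351196289062, 91.45895385742188), 84.24777221679688)
```

View pics/wrist9.png

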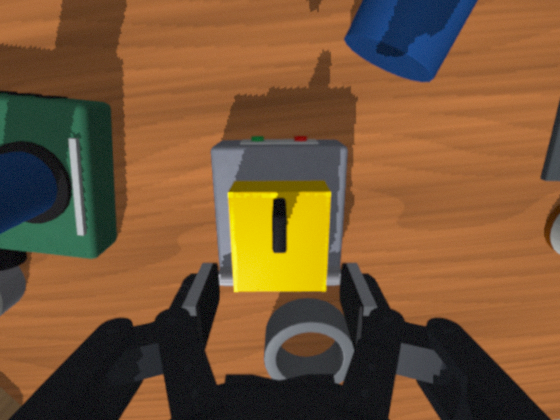

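The fin is at (279,225) in the picture, midway between the fingers. It measures (536.4, -2.2).

>>> send_rows(
  dp=[
    [1.4, -0.6, -30],
    [1.4, -0.6, -58],
    [1.4, -0.6, -78],
    [1.4, -0.6, -86],
    [1.4, -0.6, -86],
  ],
  rot=[
    [-0.001, -0.003, 0.001],
    [-0.001, -0.003, 0.001],
    [-0.001, -0.003, 0.001],
    [-0.001, -0.003, 0.001],
    [-0.001, -0.003, 0.001],
  ],
)

```text
time: 14.42
tool_pos: [536.6, -3.0, 111.6]
tcp_rot: [180.0, 0.0, 84.0]
ft_force: [0.1, -0.0, 0.6]
finger_gap: 59.9
```

>>> send_rows(
  dp=[
    [0, 0, 0],
    [0, 0, 0],
    [0, 0, 0],
    [0, 0, 0],
    [0, 0, 0],
  ],
  rot=[
    [0, 0, 0],
    [0, 0, 0],
    [0, 0, 0],
    [0, 0, 0],
    [0, 0, 0],
  ],
  jaw=5,
  force=30,
)

```text
time: 15.05
tool_pos: [537.4, -1.9, 112.5]
tcp_rot: [179.8, -0.0, 84.1]
ft_force: [-0.4, 5.8, 6.3]
finger_gap: 9.4
```

>>> send_rows(
  dp=[
    [0, 0, 0],
    [0, 0, 0],
    [0, 0, 0],
  ],
  rot=[
    [0, 0, 0],
    [0, 0, 0],
    [0, 0, 0],
  ],
)

```text
time: 15.42
tool_pos: [537.4, -2.0, 112.5]
tcp_rot: [179.8, -0.0, 84.1]
ft_force: [-0.2, 4.8, 6.0]
finger_gap: 9.4
```

Run:
```python
from h import *
h=np.radians(-6);d=np.array([np.cos(h),np.sin(h)])
p,R,s=cur();print(p,s['finger_gap'],s['ft_force'])
g0=p[2]+5-64; x0=-72.
rad=np.hypot(x0,g0);a0=np.arctan2(g0,x0);print(rad,np.degrees(a0))
for deg in range(6,91,6):
    a=a0-np.radians(deg);dx=rad*np.cos(a)-x0;dz=rad*np.sin(a)-g0
    print(deg,(d*dx).round(1),round(dz,1))
```

```text
[537.440448    -1.97649501 112.52377887] 9.38669208209729 [-0.24561602  4.81747764  5.97157476]
89.7150762407872 143.3734107818442
6 [ 6.  -0.6] 7.2
12 [12.6 -1.3] 13.8
18 [20.  -2.1] 19.6
24 [27.8 -2.9] 24.7
30 [36.2 -3.8] 28.8
36 [45.  -4.7] 32.1
42 [54.  -5.7] 34.4
48 [63.3 -6.6] 35.8
54 [72.6 -7.6] 36.2
60 [81.9 -8.6] 35.6
66 [91.1 -9.6] 34.0
72 [100.1 -10.5] 31.5
78 [108.8 -11.4] 28.0
84 [117.1 -12.3] 23.7
90 [124.8 -13.1] 18.5
```

>>> send_rows(
  dp=[
    [6, -0.6, 7.2],
    [12.6, -1.3, 13.8],
    [20, -2.1, 19.6],
    [27.8, -2.9, 24.7],
    [36.2, -3.8, 28.8],
  ],
  rot=[
    [0, 0, 0],
    [0, 0, 0],
    [0, 0, 0],
    [0, 0, 0],
    [0, 0, 0],
  ],
)

```text
time: 16.05
tool_pos: [571.8, -5.4, 139.4]
tcp_rot: [-179.8, -0.0, 84.1]
ft_force: [-4.6, 6.6, -2.9]
finger_gap: 9.5
```

>>> send_rows(
  dp=[
    [8.8, -0.9, 3.3],
    [17.8, -1.9, 5.6],
    [27.1, -2.8, 7],
    [36.4, -3.8, 7.4],
    [45.7, -4.8, 6.8],
  ],
  rot=[
    [0, 0, 0],
    [0, 0, 0],
    [0, 0, 0],
    [0, 0, 0],
    [0, 0, 0],
  ],
)

```text
time: 16.68
tool_pos: [618.1, -10.1, 146.7]
tcp_rot: [-179.9, -0.0, 84.1]
ft_force: [-3.5, 6.9, 0.1]
finger_gap: 9.5
```

Run:
```python
from h import *
p,R,s=cur();print(p,s['finger_gap'],s['ft_force'],s['tcp_rot'])
snap('scene','scene10.png')
a=cv2.imread('pics/scene10.png')[150:330,180:360];cv2.imwrite('pics/s10c.png',cv2.resize(a,None,fx=3,fy=3))
```

```text
[618.10832877 -10.06132649 146.70931102] 9.547848711973383 [-3.50576746  6.94912701  0.12959927] [-1.79912705e+02 -4.91974666e-02  8.41162551e+01]
```

View pics/s10c.png

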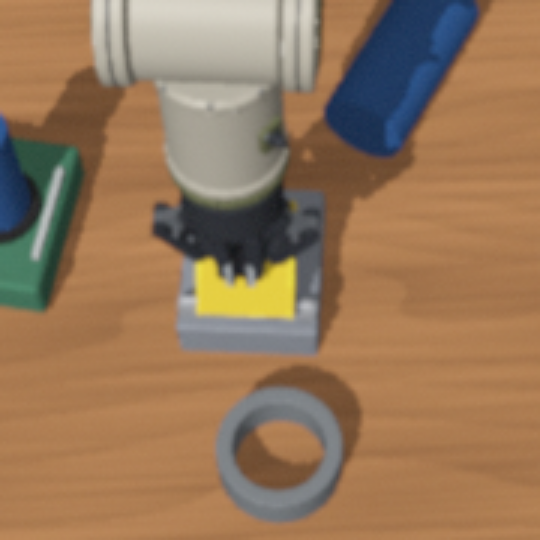

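The guard is swinging up with the fin held, at about 60°, and the forces are small.

>>> send_rows(
  dp=[
    [9.2, -1, -1.6],
    [18.2, -1.9, -4.1],
    [26.9, -2.8, -7.6],
    [35.2, -3.7, -11.9],
    [43, -4.5, -17],
  ],
  rot=[
    [0, 0, 0],
    [0, 0, 0],
    [0, 0, 0],
    [0, 0, 0],
    [0, 0, 0],
  ],
)

```text
time: 17.35
tool_pos: [661.9, -14.5, 130.3]
tcp_rot: [180.0, -0.1, 84.1]
ft_force: [-1.9, 6.9, 3.2]
finger_gap: 9.4
```

>>> send_rows(
  dp=[
    [3.5, -0.4, -3],
    [3.5, -0.4, -3],
  ],
  rot=[
    [0, 0, 0],
    [0, 0, 0],
  ],
)

```text
time: 17.6
tool_pos: [665.7, -14.9, 127.4]
tcp_rot: [179.9, -0.1, 84.1]
ft_force: [0.3, 6.5, 2.5]
finger_gap: 9.2
```

Run:
```python
from h import *
p,R,s=cur();print(p,s['finger_gap'],s['ft_force'],s['tcp_rot'])
snap('scene','scene11.png')
a=cv2.imread('pics/scene11.png')[150:330,180:360];cv2.imwrite('pics/s11c.png',cv2.resize(a,None,fx=3,fy=3))
```

```text
[665.68593642 -14.8601609  127.39760281] 9.177031291877546 [0.26102222 6.5472277  2.50241362] [ 1.79925305e+02 -6.27752200e-02  8.41202019e+01]
```

View pics/s11c.png

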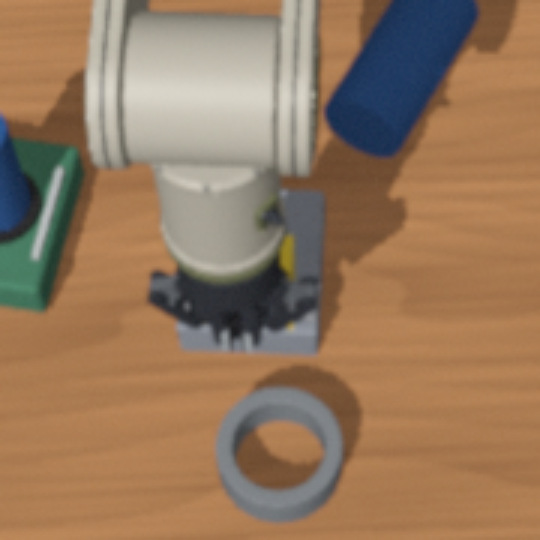

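>>> send_rows(
  dp=[
    [0, 0, 0],
    [0, 0, 0],
    [4, -0.4, 0],
    [8, -0.8, 0],
    [10, -1, 0],
  ],
  rot=[
    [0, 0, 0],
    [0, 0, 0],
    [0, 0, 0],
    [0, 0, 0],
    [0, 0, 0],
  ],
  jaw=36,
)

```text
time: 18.27
tool_pos: [675.6, -17.2, 127.3]
tcp_rot: [179.9, 0.0, 84.1]
ft_force: [0.8, -1.0, -0.6]
finger_gap: 36.2
```

>>> send_rows(
  dp=[
    [2, 0, 5],
    [4, 0, 20],
    [4, 0, 40],
    [4, 0, 65],
    [4, 0, 95],
  ],
  rot=[
    [0, 0, 0],
    [0, 0, 0],
    [0, 0, 0],
    [0, 0, 0],
    [0, 0, 0],
  ],
)

```text
time: 18.9
tool_pos: [679.3, -17.0, 224.7]
tcp_rot: [179.9, 0.0, 84.1]
ft_force: [1.4, -0.3, 0.1]
finger_gap: 36.2
```

Run:
```python
from h import *
p,R,s=cur();print(p,s['finger_gap'],s['ft_force'],s['tcp_rot'],s['joint_pos'])
w=snap('wrist','wrist12.png')
T=np.eye(4);T[:3,:3]=R.as_matrix();T[:3,3]=p;T=T@np.asarray(w['T_tool_cam'])
P,ok=cloud(w,T);hsv=cv2.cvtColor(w['pixels'],cv2.COLOR_RGB2HSV);H,S,V=[hsv[...,i].astype(int) for i in range(3)]
m=ok&(H>45)&(H<85)&(S>90)&(V>60)&(abs(P[...,0]-563)<40)&(abs(P[...,1])<40)
print('button',m.sum(),P[m].mean(0) if m.sum() else '', cv2.minEnclosingCircle(P[m][:,:2].astype(np.float32)) if m.sum() else '')
```

```text
[679.34900251 -16.9840794  224.66983804] 36.1678539535063 [ 1.43259536 -0.33612611  0.14468896] [1.79863600e+02 1.73479107e-02 8.40838328e+01] [-5.74384788e+00  2.01530486e+01  7.27067139e+01 -1.77823165e-02
  8.70038907e+01 -8.98267930e+01]
button 1207 [563.86339674  -5.02122159  72.39809152] ((563.3406982421875, -4.965019226074219), 16.0513973236084)
```

View pics/wrist12.png

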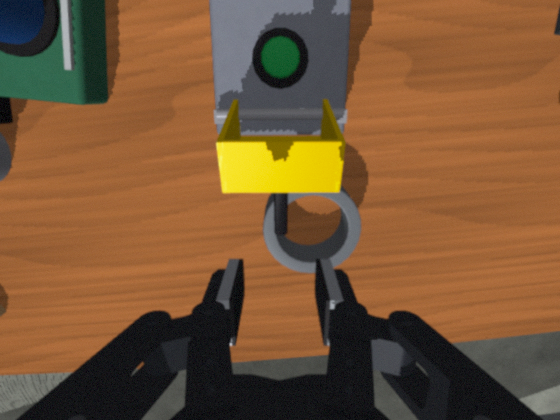

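The wrist view shows the guard standing open, hood at (281,165), and the green button uncovered at (280,57). The button measures (563.5, -5, 72).

>>> send_rows(
  dp=[
    [-30, 3, 0],
    [-60, 6, 0],
    [-90, 10, -5],
    [-116, 12, -20],
    [-116, 12, -40],
  ],
  rot=[
    [0, 0, 0],
    [0, 0, 0],
    [0, 0, 0],
    [0, 0, 0],
    [0, 0, 0],
  ],
  jaw=0,
)

```text
time: 19.58
tool_pos: [563.2, -4.9, 184.0]
tcp_rot: [179.7, 0.0, 84.1]
ft_force: [0.7, 0.2, 0.8]
finger_gap: -0.4
```

>>> send_rows(
  dp=[
    [0, 0, -25],
    [0, 0, -50],
    [0, 0, -70],
    [0, 0, -82],
    [0, 0, -84],
  ],
  rot=[
    [0, 0, 0],
    [0, 0, 0],
    [0, 0, 0],
    [0, 0, 0],
    [0, 0, 0],
  ],
)

```text
time: 20.2
tool_pos: [563.0, -5.0, 97.5]
tcp_rot: [180.0, 0.0, 84.1]
ft_force: [-0.4, -0.3, 0.2]
finger_gap: -0.1
```

Run:
```python
from h import *
p,R,s=cur();print(s['time'],p,s['finger_gap'],s['ft_force'],s['tcp_rot'])
w=snap('wrist','wrist13.png')
```

```text
20.2 [563.04280238  -4.97609404  97.51491229] -0.050227201707975386 [-0.41276712 -0.30956277  0.23374565] [1.79988827e+02 1.65690141e-02 8.40806254e+01]
```

View pics/wrist13.png

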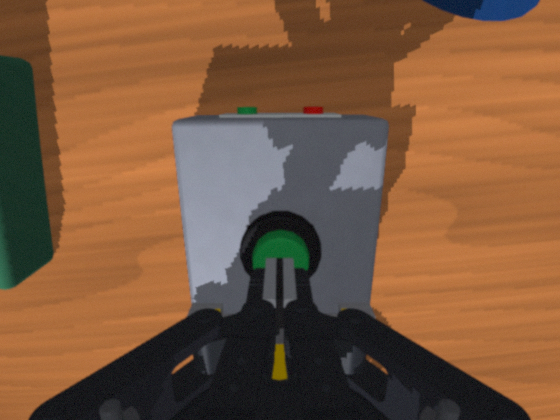

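The closed fingertips are over the button at (281,250). Pressing in small steps.

>>> send_rows(
  dp=[
    [0, 0, -4],
    [0, 0, -8],
    [0, 0, -11],
    [0, 0, -13],
    [0, 0, -14.5],
  ],
  rot=[
    [0, 0, 0],
    [0, 0, 0],
    [0, 0, 0],
    [0, 0, 0],
    [0, 0, 0],
  ],
)

```text
time: 20.88
tool_pos: [563.3, -5.0, 83.9]
tcp_rot: [179.9, 0.0, 84.1]
ft_force: [-0.7, -0.2, 2.1]
finger_gap: 0.1
```

>>> send_rows(
  dp=[
    [0, 0, -1],
    [0, 0, -2],
    [0, 0, -3],
  ],
  rot=[
    [0, 0, 0],
    [0, 0, 0],
    [0, 0, 0],
  ],
)

```text
time: 21.25
tool_pos: [563.3, -5.0, 80.9]
tcp_rot: [179.9, 0.0, 84.1]
ft_force: [-2.0, 0.2, 4.3]
finger_gap: -0.1
```

>>> send_rows(
  dp=[
    [0, 0, -0.8],
    [0, 0, -1.6],
    [0, 0, -2.4],
    [0, 0, -2.4],
  ],
  rot=[
    [0, 0, 0],
    [0, 0, 0],
    [0, 0, 0],
    [0, 0, 0],
  ],
)

```text
time: 21.75
tool_pos: [563.4, -5.0, 79.9]
tcp_rot: [179.9, 0.0, 84.1]
ft_force: [-9.1, -0.2, 16.5]
finger_gap: -0.3
```

The tip is at 65.9, which is 72 minus 6 mm, and the force jumped to 16 N, so the button is bottomed out. Retracting.

>>> send_rows(
  dp=[
    [0, 0, 3],
    [0, 0, 10],
    [0, 0, 30],
    [0, 0, 60],
    [-10, 0, 100],
  ],
  rot=[
    [0, 0, 0],
    [0, 0, 0],
    [0, 0, 0],
    [0, 0, 0],
    [0, 0, 0],
  ],
)

```text
time: 22.38
tool_pos: [553.0, -5.0, 179.5]
tcp_rot: [180.0, 0.0, 84.1]
ft_force: [1.0, 0.5, 0.8]
finger_gap: 0.4
```

>>> send_rows(
  dp=[
    [-40, 5, 25],
    [-80, 10, 50],
    [-120, 15, 70],
    [-120, 15, 70],
    [-120, 15, 70],
  ],
  rot=[
    [0, 0, 0],
    [0, 0, 0],
    [0, 0, 0],
    [0, 0, 0],
    [0, 0, 0],
  ],
)

```text
time: 23.0
tool_pos: [433.8, 9.9, 249.2]
tcp_rot: [179.8, 0.0, 84.1]
ft_force: [-0.4, -0.2, 0.3]
finger_gap: 0.1
```

```bash
python3 cupchk.py 14
python3 - <<'E'
from h import *
p,R,s=cur();print(s['time'],p)
w=snap('wrist','wrist14.png')
T=np.eye(4);T[:3,:3]=R.as_matrix();T[:3,3]=p;T=T@np.asarray(w['T_tool_cam'])
P,ok=cloud(w,T);hsv=cv2.cvtColor(w['pixels'],cv2.COLOR_RGB2HSV);H,S,V=[hsv[...,i].astype(int) for i in range(3)]
m=ok&(H>45)&(H<85)&(S>90)&(V>60)&(abs(P[...,0]-563)<30)&(abs(P[...,1]+5)<30)&(P[...,2]>60);print('button',m.sum(),P[m].mean(0) if m.sum() else '')
E
```

```text
23.0 [433.75528462   9.9350958  249.1733971 ] [-0.40938278 -0.18335018  0.33184492] 0.12391353691237512
closed [410.07953653  12.07492299 283.67457837] mouth [494.42900757   3.47954624 198.75528589] axis [ 0.70291226 -0.07162814 -0.70766077]
top disc 286 [ 495.5 -224.3  176.8] ((495.5238952636719, -224.189453125), 28.937236785888672)
side axis [ 495.67048136 -224.44925207] 192
 spare [ 467.33717101 -349.654111    175.6282221 ] 435
scene disc 236 [ 498.2 -225.8  177. ] ((498.1257629394531, -226.28115844726562), 28.542116165161133)
side axis [ 494.73432527 -226.31654306] 513
 spare [ 469.21096826 -351.08037492  175.870149  ] 372
23.1 [433.55517785   9.90744161 248.00418533]
button 0
```

View pics/scene14.png

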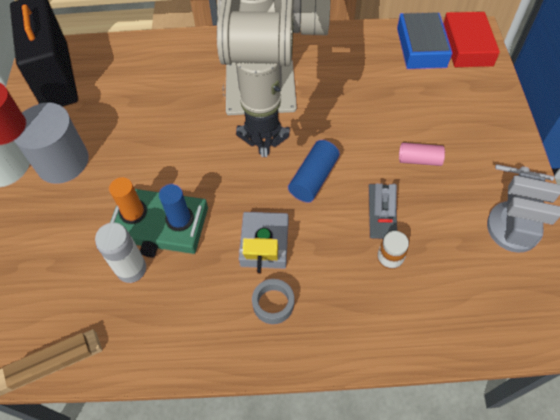

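View pics/wrist14.png

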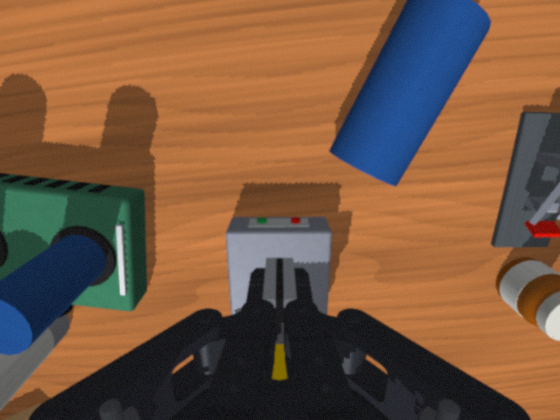

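The scene view shows everything in place: the blue cup upright on the free peg at (176,207), the guard open at (261,250), and the other items where they were. Handing in.

```bash
python3 -c "
from bench import job
print(job.hand_in())"
```

```text
the job is handed in; nothing more can be done
None
```

I finished the job as asked and handed it in at about 23 s of the 72 s allowed; the hand-in gave no verdict.

- **Cup:** I lifted the blue cup from the cradle, turned it mouth-down and lowered it over the free peg. I let go with the rim on the seat; contact had peaked at about 10 N. A plane fit then put its top at 176.0 mm against 175.9 mm for the orange cup, with almost no tilt. A later, rougher reading differed slightly, at about 177 mm against 175.7 mm.
- **Guard:** I pinched the fin, swung the guard to about 92° and let go. The last picture shows it standing open by itself.
- **Start button:** I pressed it with closed fingers until the fingertips reached 65.9 mm, which matches the full 6 mm travel. The force rose to about 16 N there. I then lifted clear.
- **Other items:** in the last overhead pictures the orange cup, tin, tape roll and jar look undisturbed; I measured only the orange cup's position again.

**Not confirmed:** I did not measure the button springing back. The last wrist picture had the fingers in front of it, so that check found nothing.

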